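Nest the clamp saddles in their tray

ROBOT

A 7-joint arm with a two-finger parallel gripper is mounted at the origin on the work surface. World frame = base frame: x ahead of the robot, y to its left, z up, the work surface at z = 0. Lengths are in m, angles in rad, forces in N, time in s.
With the tool pointing down it reaches from about 0.4 to 0.85 m from the base axis. Payload 4.5 kg.
Tool frame: the origin (TCP) lies midway between the tips of the shut fingers; the grasp point (between the pads) lies 19 mm behind it; z points along the fingers, y is the line along which they close (so a half turn about z gives the same grasp; the last joint's range is limited). The gripper opens to 88 mm and grips with 3 to 60 N. Pads are 18 mm wide; open, the fingers measure 123 mm over their backs; the gripper's body (75 mm by 187 mm) begins 45 mm behind the grasp point.
Start: joints at [1.288, 0.689, -0.195, 1.565, 0.157, 0.902, -0.215], TCP at [0.195, -0.594, 0.239] pointing down, gripper open.
Joint ranges: [-3.01, 3.01], [-0.46, 2.08], [-1.47, 1.51], [0.13, 2.56], [-1, 4.14], [0.04, 2.09], [-2.66, 2.66]. Speed limits (rad/s): [2.57, 2.57, 3.14, 3.14, 3.14, 3.14, 3.14].

INTERFACE

Orientations are given as a unit quaternion [x, y, z, w].
In Python, from plant import r gives the robot as it stands.
- The arm moves only by the tool carry_out, never from a script. Its argument "plan" is a list of rows, each an object with "rot": the turn, a rotation vector about the tool's x, y, z in rad, a list of three; "xyz": the shift along the tool's x, y, z in m, a list of three; "grip": the closure in counts, from 0 (fully open) to 255 (shut). In form: [{"rot": [wx, wy, wz], "xyz": [dx, dy, dz], "grip": grip}, ...]. A call has 1 to 8 rows; each row is the pose to reach, as a shift and turn from the pose commanded when the call began, along the tool's axes at that moment; what a row does not reach only later rows make up. A row lasts 1/12 s, in which the tool goes at most 41.7 mm and 7.16 degrees, less where a joint would pass 70% of its speed; a pose out of reach is approached as far as the arm can. A call with a gripper value outside its range is refused whole. The fingers move at their own pace and stop on an object; "squeeze" is the grip in N (left out, the last holds). Time passes only in rows, so rows that repeat a pose let the fingers close. It gives the time, the measured TCP pose, the force, the opening and the grip force at its end, in the units of the state.
- r.get_state(): the state, without advancing time (a new reading comes with each control period).
- r.snapshot(name): name is "scene" or "top" or "wrist"; returns the picture (400x640x3 uint8, red, green, blue); there is no depth.
- r.camera_params(name): a dict with "fx", "fy", "cx", "cy" (pixels), "distortion" ([k1, k2, p1, p2, k3] as OpenCV has them; the pictures are not rectified), "position" and "attitude" of the camera in the world; the wrist camera has in their place "hand_eye" (4x4, takes a point from camera to tool coordinates, whose origin is the TCP and whose axes are the flange's). Camera axes: x right, y down, z forward; pixel columns grow to the right and rows downward; lengths in m; the calibration is good to about 2 mm. A picture is of the moment at which its call begins: read the wrist's pose just before it. camera_params takes no time and is no camera call.
- r.finish_job(): hands the job in; it is judged then, once.
The state is a dict: "clock": time; "q": joint angles; "qd": joint speeds; "joint_torque": joint torques, N m; "tool_pos": TCP position; "eef_rot": TCP orientation; "contact_force": force on the tool from outside, world axes, zero at the start; "moment": the same for the moment, N m; "opening": opening from 0.0 (shut) to 1.0 (fully open); "finger_force": force on a finger pad.
Only numpy, scipy, OpenCV 4.12 (cv2) and the standard library are available. Lean on these libraries where they do the work, as an engineer would, in place of code of your own. Each camera call takes 0.05 s, during which the arm holds its last target. There are 200 camera calls.

TASK

The glue-up is done: put the two loose U-shaped clamp saddles away in the tray with the one already there. Lay one legs up beside the first, both lengthwise and flat on the tray floor; then turn the last one over and nest it upside down on the two, one leg down in each trough, so that it lies fully down and level and all three are in line. Set the saddles down rather than dropping or toppling them, leave them at rest, and do not disturb anything else on the bench.

Things in the scene. Friction and masses are not known exactly. Their poses are not given: they have to be found in the camera images.
- tray: shallow tray fixed to the bench: grey floor 6 mm thick, dark wooden lips 12 mm wide, 16 mm high. Inside 104 mm (x) by 150 mm (y): two saddles side by side with 18 mm to spare. Origin: centre of its underside, on the bench; x runs along the saddles, y across them; within 0.4 rad of the room's x. Stands left, middle or right before the robot, the loose saddles in the other two places
- saddle_a_mid (a point): U-section clamp saddle already in the tray: orange base 84 x 66 x 9 mm, two bare plywood legs 9 mm thick, 35 mm tall, along its long edges (44 mm high overall, trough 48 mm wide, open-ended), 75 g, all three alike. Point: its centre, 22 mm from top and bottom; x along its length, y across the legs, z from base to legs. Lies legs up, lengthwise, by the tray's +y lip.
- saddle_b_mid (a point): U-section clamp saddle loose on the bench: orange base 84 x 66 x 9 mm, two bare plywood legs 9 mm thick, 35 mm tall, along its long edges (44 mm high overall, trough 48 mm wide, open-ended), 75 g, all three alike. Point: its centre, 22 mm from top and bottom; x along its length, y across the legs, z from base to legs. Starts legs up, within 0.8 rad of the room's x.
- saddle_c_mid (a point): U-section clamp saddle loose on the bench: orange base 84 x 66 x 9 mm, two bare plywood legs 9 mm thick, 35 mm tall, along its long edges (44 mm high overall, trough 48 mm wide, open-ended), 75 g, all three alike. Point: its centre, 22 mm from top and bottom; x along its length, y across the legs, z from base to legs. Starts legs up, within 0.8 rad of the room's x.
- glue: yellow glue bottle, 58 mm across, 130 mm tall, standing; origin at the centre of its foot (leave alone)
- gauge: wooden marking gauge, stem 190 mm long along its x, 38 mm high, with a 22 x 62 x 56 mm fence and a screw on it (70 mm high) at the middle; origin under its middle (leave alone)
- square: try square lying flat: dark stock 22 x 100 x 18 mm along its y, steel blade 150 x 28 mm running off along x at one end; origin under the stock's centre (leave alone)
- test_joint: brown finger-joint test piece lying flat, 76 x 100 x 14 mm; origin under its middle (leave alone)
- pencil: flat green carpenter's pencil, 170 mm long along its x, 14 mm wide, 8 mm thick; origin under its middle (leave alone)
- mallet: joiner's mallet lying down, head 75 x 125 x 60 mm centred 120 mm along its x, 45 mm high handle running 120 mm to the other side of the origin, on the bench (leave alone)
- chisel: bench chisel lying along its x, 290 mm long, 31 mm high; origin under its ferrule (leave alone)
Things that resemble listed ones, but are neither listed nor needed, are in the scene too. Leave any black look-alike of the part that bears saddle_b_mid alone.

How it is judged:
By the outcome, as a careful person would: the job done as asked, in the order asked, and still so for the second after the job is handed in, with the robot touching nothing.
It also fails if it takes over 72 s, if anything falls off the work surface, if the arm or the gripper's body presses on something with over 40 N, if the wrist force passes 120 N, or if a joint passes its speed limit or range.

## Working session

There is one attempt and no reset: what is moved stays moved. The work goes in short steps, Python scripts to look and compute and a tool call to move; the robot and the scene stay as the last step left them, time stands still between calls to the robot, and variables do not carry over. Pictures are saved under pics/ and viewed, at most 10 in all, crops included, and the job is handed in when it is done.

Besides the shell and the picture viewer there is one more tool, called after "Emit:" by a JSON object that holds its "name" and its "arguments", one argument or row to a line. carry_out: Moves the arm, as the interface text tells. Its arguments: {"type":"object","properties":{"plan":{"type":"array"},"squeeze":{"type":"number"}},"required":["plan"]}

```bash
ls; mkdir -p pics
python3 - <<'E'
from plant import r
import cv2,numpy as np
np.set_printoptions(precision=4,suppress=True)
print(r.get_state())
for n in("scene","top"):
    cv2.imwrite(f"pics/{n}0.png",r.snapshot(n)[:,:,::-1])
for n in("scene","top","wrist"): print(n,r.camera_params(n))
E
```

```text
pics
{'clock': 0.0, 'q': array([ 1.2878,  0.69  , -0.1945,  1.5663,  0.1573,  0.9025, -0.2151]), 'qd': array([-0.0012,  0.0001,  0.0014, -0.0013,  0.0003, -0.0005,  0.0002]), 'joint_torque': array([ -0.0002, -52.7564,  -1.267 , -15.3429,  -0.0527,   0.0066,
         0.0002]), 'tool_pos': array([ 0.1945, -0.5933,  0.2379]), 'eef_rot': array([ 0.9875,  0.1578, -0.0002, -0.0009]), 'contact_force': array([ 0.3696, -0.7898, -0.4046]), 'moment': array([ 0.0359,  0.0398, -0.0284]), 'finger_force': 0.0, 'opening': 0.999157712352452}
scene {'fx': 382.85857624276025, 'fy': 382.85857624276025, 'cx': 316.74510617824353, 'cy': 201.49595547955983, 'distortion': array([-0.0398,  0.    ,  0.    ,  0.    ,  0.    ]), 'position': array([ 1.1681, -0.4956,  0.6617]), 'attitude': array([ 0.8099,  0.3734, -0.1851, -0.4127])}
top {'fx': 370.1964828967202, 'fy': 370.1964828967202, 'cx': 315.1067967541537, 'cy': 200.14187285636282, 'distortion': array([-0.0423,  0.    ,  0.    ,  0.    ,  0.    ]), 'position': array([0.4172, 0.0501, 0.9811]), 'attitude': array([-0.7004,  0.7088, -0.0674,  0.05  ])}
wrist {'fx': 310.89789022968176, 'fy': 310.89789022968176, 'cx': 318.62544843884456, 'cy': 199.24610205276693, 'distortion': array([-0.0203,  0.    ,  0.    ,  0.    ,  0.    ]), 'hand_eye': array([[ 0.0006, -0.9544, -0.2987,  0.0771],
       [ 1.    ,  0.0004,  0.0008,  0.    ],
       [-0.0006, -0.2987,  0.9544, -0.1465],
       [ 0.    ,  0.    ,  0.    ,  1.    ]])}
```

View pics/top0.png

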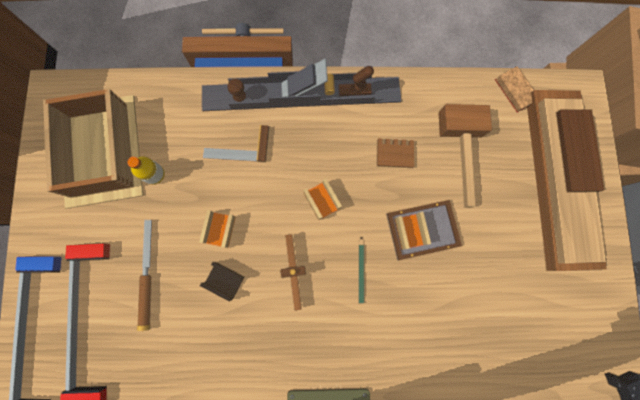

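View pics/scene0.png

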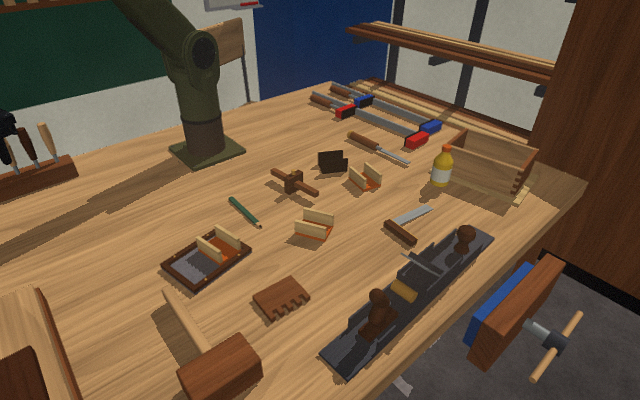

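```bash
cat > h.py <<'E'
import numpy as np, cv2
from scipy.spatial.transform import Rotation as R
from plant import r
np.set_printoptions(precision=4,suppress=True)
def cam(n,st=None):
    p=r.camera_params(n); K=np.array([[p['fx'],0,p['cx']],[0,p['fy'],p['cy']],[0,0,1]])
    T=np.eye(4)
    if n=='wrist':
        st=st or r.get_state(); T[:3,:3]=R.from_quat(st['eef_rot']).as_matrix(); T[:3,3]=st['tool_pos']; T=T@p['hand_eye']
    else: T[:3,:3]=R.from_quat(p['attitude']).as_matrix(); T[:3,3]=p['position']
    return K,p['distortion'],T
def p2w(c,px,z):
    K,D,T=c; u=cv2.undistortPoints(np.float64(px).reshape(-1,1,2),K,D).reshape(-1,2)
    d=np.c_[u,np.ones(len(u))]@T[:3,:3].T
    return T[:3,3]+d*((z-T[2,3])/d[:,2])[:,None]
def w2p(c,X):
    K,D,T=c; Ti=np.linalg.inv(T)
    return cv2.projectPoints(np.float64(X).reshape(-1,3),cv2.Rodrigues(Ti[:3,:3])[0],Ti[:3,3],K,D)[0].reshape(-1,2)
def tool(yaw,tilt=0):
    """tool matrix: x along heading yaw, z down, tilted so that z leans toward +x heading by tilt (rad)"""
    return R.from_euler('z',yaw)*R.from_euler('x',np.pi)*R.from_euler('y',tilt)
def go(pos,rot):
    """shift (tool axes) and rotvec from the present pose to a world pose"""
    s=r.get_state(); q=R.from_quat(s['eef_rot'])
    print('xyz',q.inv().apply(np.array(pos)-s['tool_pos']).round(4),'rot',(q.inv()*rot).as_rotvec().round(4))
def orange(img):
    h=cv2.cvtColor(img,cv2.COLOR_RGB2HSV); m=cv2.inRange(h,(5,190,110),(18,255,255))
    n,l,s,c=cv2.connectedComponentsWithStats(m); return [(s[i],c[i],l==i) for i in range(1,n) if s[i][4]>40]
E
python3 - <<'E'
from h import *
print(tool(0,.3).apply([0,0,1]))
c=cam('top'); im=cv2.imread('pics/top0.png')[:,:,::-1].copy()
for s,ce,m in orange(im):
    ys,xs=np.nonzero(m); w=p2w(c,np.c_[xs,ys],.009)[:,:2]; rc=cv2.minAreaRect(w.astype(np.float32)*1000)
    print(s,ce,w.mean(0),rc)
print('tray',p2w(c,[[388,213],[449,201],[463,246],[402,260]],.016))
st=r.get_state(); q=R.from_quat(st['eef_rot']); print(q.as_matrix())
go([.42,-.1,.26],tool(0)); go([.42,-.1,.26],tool(np.pi))
E
```

```text
[ 0.2955 -0.     -0.9553]
[128 157  11  11  94] [133.0426 161.734 ] [0.6906 0.5168] ((690.4797973632812, 517.2088623046875), (29.28276252746582, 26.678543090820312), 70.91849517822266)
[310 184  27  32 412] [322.6432 199.3883] [0.5821 0.0049] ((581.4952392578125, 5.338104248046875), (80.90867614746094, 39.739707946777344), 27.989587783813477)
[207 213  21  33 381] [217.0945 228.9764] [0.5062 0.283 ] ((506.9299011230469, 283.8098449707031), (36.01859664916992, 80.19302368164062), 77.34699249267578)
[404 215  19  31 348] [412.8563 230.431 ] [ 0.4962 -0.2332] ((496.08343505859375, -232.52182006835938), (78.61463928222656, 32.89586639404297), 10.95779800415039)
tray [[ 0.5426 -0.1672  0.016 ]
 [ 0.5731 -0.3339  0.016 ]
 [ 0.4526 -0.3628  0.016 ]
 [ 0.4191 -0.1983  0.016 ]]
[[ 0.9502  0.3115 -0.0007]
 [ 0.3115 -0.9502  0.0015]
 [-0.0002 -0.0016 -1.    ]]
xyz [ 0.368  -0.3986 -0.0214] rot [-0.0016  0.0004  0.3168]
xyz [ 0.368  -0.3986 -0.0214] rot [-0.0006 -0.0022 -2.8248]
```

Emit:
{"name": "carry_out", "arguments": {
  "plan": [
    {"rot": [0,0,0],"xyz": [0.035,-0.028,-0.002],"grip": 0},
    {"rot": [0,0,0],"xyz": [0.065,-0.053,-0.006],"grip": 0},
    {"rot": [0,0,0],"xyz": [0.095,-0.078,-0.012],"grip": 0},
    {"rot": [0,0,0],"xyz": [0.125,-0.102,-0.012],"grip": 0},
    {"rot": [0,0,0],"xyz": [0.155,-0.126,-0.012],"grip": 0},
    {"rot": [0,0,0],"xyz": [0.185,-0.15,-0.012],"grip": 0},
    {"rot": [0,0,0],"xyz": [0.215,-0.175,-0.012],"grip": 0},
    {"rot": [0,0,0],"xyz": [0.245,-0.2,-0.012],"grip": 0}
  ]
}}

```text
clock: 0.77
tool_pos: [0.3657, -0.3258, 0.2506]
eef_rot: [0.988, 0.158, -0.0, -0.0]
contact_force: [0.9, -0.0, 0.3]
opening: 1.001
finger_force: 0.0
```

Emit:
{"name": "carry_out", "arguments": {
  "plan": [
    {"rot": [0,0,0],"xyz": [0.03,-0.025,0],"grip": 0},
    {"rot": [0,0,0],"xyz": [0.06,-0.05,0],"grip": 0},
    {"rot": [0,0,0],"xyz": [0.09,-0.075,0],"grip": 0},
    {"rot": [0,0,0],"xyz": [0.12,-0.1,0],"grip": 0},
    {"rot": [0,0,0],"xyz": [0.15,-0.125,0],"grip": 0},
    {"rot": [0,0,0],"xyz": [0.175,-0.145,0],"grip": 0},
    {"rot": [0,0,0],"xyz": [0.193,-0.155,0],"grip": 0},
    {"rot": [0,0,0],"xyz": [0.193,-0.155,0],"grip": 0}
  ]
}}

```text
clock: 1.43
tool_pos: [0.5036, -0.1145, 0.2506]
eef_rot: [0.987, 0.162, 0.002, -0.001]
contact_force: [1.0, -0.4, 0.1]
opening: 1.0
finger_force: 0.0
```

Run:
```python
from h import *
s=r.get_state(); im=r.snapshot('wrist'); c=cam('wrist',s)
cv2.imwrite('pics/w1.png',im[:,:,::-1]); print(s['clock'],s['tool_pos'],s['q'],R.from_quat(s['eef_rot']).as_matrix()[:,0])
np.save('w1T.npy',c[2])
for st,ce,m in orange(im):
    ys,xs=np.nonzero(m); w=p2w(c,np.c_[xs,ys],.009)[:,:2]; print(st,ce,cv2.minAreaRect(w.astype(np.float32)*1000))
```

```text
1.4333 [ 0.5036 -0.1145  0.2506] [ 0.2393  0.5301 -0.1607  1.8784  0.1153  0.7394 -1.2303] [0.9475 0.3196 0.0038]
```

View pics/w1.png

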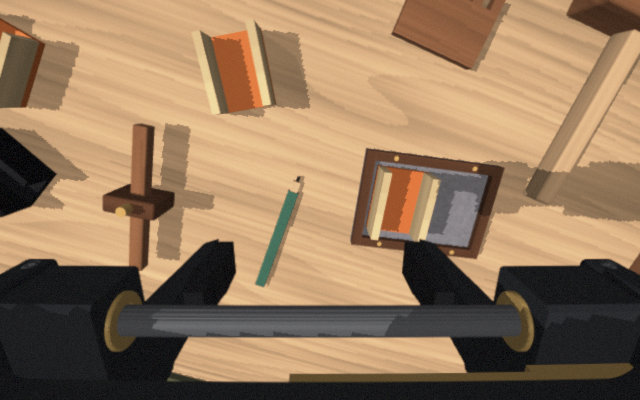

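Run:
```python
import cv2,numpy as np
im=cv2.imread('pics/w1.png')
a=cv2.resize(im[10:130,180:310],None,fx=4,fy=4,interpolation=cv2.INTER_CUBIC)   # 520x480
b=cv2.resize(im[140:270,340:515],None,fx=4,fy=4,interpolation=cv2.INTER_CUBIC) # 700x520
cv2.imwrite('pics/b1.png',b); cv2.imwrite('pics/a1.png',a)
```

```text
(no output)
```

View pics/a1.png

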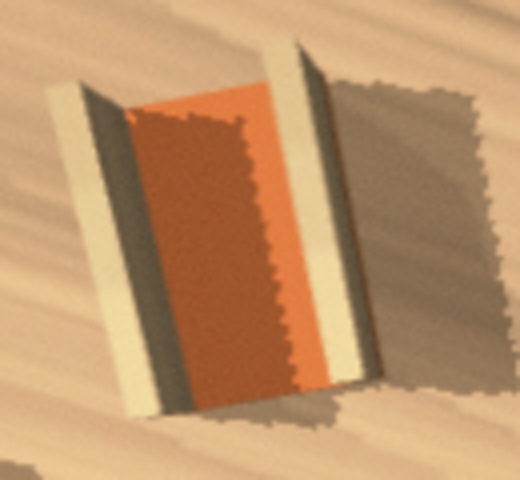

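View pics/b1.png

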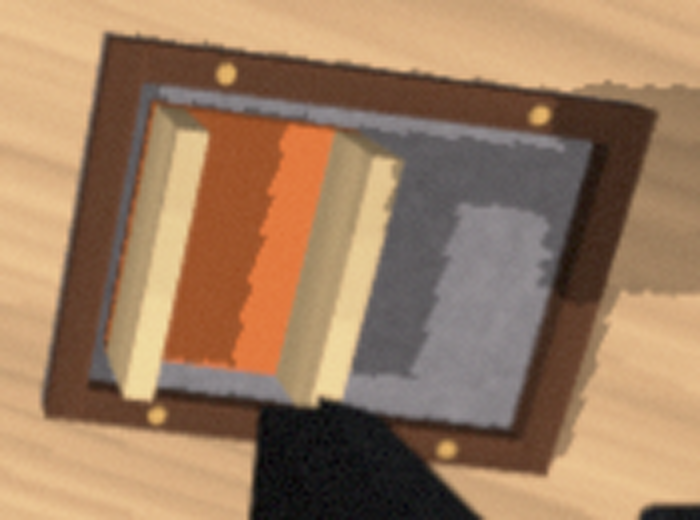

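```bash
cat >> h.py <<'E'
def rect(P):
    """centre, yaw, length, width from corners: left-far, right-far, right-near, left-near (left=+y)"""
    P=np.array(P)[:,:2]; l=(P[0]-P[3]+P[1]-P[2])/2; w=(P[0]-P[1]+P[3]-P[2])/2
    c=P.mean(0); return c,np.arctan2(l[1],l[0]),np.arctan2(-w[0],w[1]),np.linalg.norm(l),np.linalg.norm(w)
def crop2px(p,x0,y0,f): return (np.array(p,float)+.5)/f-.5+[x0,y0]
E
python3 - <<'E'
from h import *
K,D,_=cam('wrist'); c=(K,D,np.load('w1T.npy'))
print('M',rect(p2w(c,crop2px([[47,88],[298,38],[363,380],[130,418]],180,10,4),.044)))
for z in(.016,.022):print('tray',rect(p2w(c,crop2px([[107,35],[655,108],[547,474],[45,415]],340,140,4),z)))
print('A',rect(p2w(c,crop2px([[179,122],[403,160],[346,402],[125,399]],340,140,4),.050)))
im=cv2.imread('pics/w1.png')[:,:,::-1].copy(); h=cv2.cvtColor(im,cv2.COLOR_RGB2HSV); print(h[70,235],h[200,410],h[190,400])
E
```

```text
M (array([0.5803, 0.0082]), np.float64(0.48463777342164444), np.float64(0.4857339080210457), np.float64(0.08402797175559916), np.float64(0.0658777470209427))
tray (array([ 0.4994, -0.2607]), np.float64(0.2086589181491469), np.float64(0.19746489238616247), np.float64(0.12809229568916503), np.float64(0.17436402812365953))
tray (array([ 0.5006, -0.2581]), np.float64(0.20865891814914714), np.float64(0.19746489238616222), np.float64(0.12607722233172364), np.float64(0.17162103483372135))
A (array([ 0.4967, -0.2249]), np.float64(0.20435068708348933), np.float64(0.23536028357817304), np.float64(0.08148335507956787), np.float64(0.06672537882498507))
[ 11 184 157] [ 11 184 226] [ 11 183 159]
```

Run:
```python
from h import *
go([.5936,-.0170,.07],tool(.485)); go([.5936,-.0170,.016],tool(.485))
```

```text
xyz [ 0.1189 -0.0661  0.1806] rot [-0.0008 -0.0009 -0.163 ]
xyz [ 0.1189 -0.066   0.2346] rot [-0.0008 -0.0009 -0.163 ]
```

Emit:
{"name": "carry_out", "arguments": {
  "plan": [
    {"rot": [0,0,-0.03],"xyz": [0.02,-0.011,0.03],"grip": 139},
    {"rot": [0,0,-0.06],"xyz": [0.04,-0.022,0.06],"grip": 139},
    {"rot": [0,0,-0.09],"xyz": [0.06,-0.033,0.09],"grip": 139},
    {"rot": [0,0,-0.12],"xyz": [0.08,-0.045,0.12],"grip": 139},
    {"rot": [0,0,-0.15],"xyz": [0.1,-0.056,0.15],"grip": 139},
    {"rot": [-0.001,-0.001,-0.163],"xyz": [0.119,-0.066,0.165],"grip": 139},
    {"rot": [-0.001,-0.001,-0.163],"xyz": [0.119,-0.066,0.175],"grip": 139},
    {"rot": [-0.001,-0.001,-0.163],"xyz": [0.119,-0.066,0.175],"grip": 139}
  ]
}}

```text
clock: 2.15
tool_pos: [0.5911, -0.021, 0.0733]
eef_rot: [0.971, 0.238, -0.003, 0.0]
contact_force: [-0.5, -0.7, -0.6]
opening: 0.456
finger_force: 0.0
```

Run:
```python
from h import *
s=r.get_state(); im=r.snapshot('wrist'); c=cam('wrist',s); print(s['tool_pos'],s['opening'])
x=np.array([.0420,-.042,-.042,.042]);y=np.array([.033,.033,-.033,-.033]); a=.485
X=np.c_[.5803+np.cos(a)*x-np.sin(a)*y,.0082+np.sin(a)*x+np.cos(a)*y,np.full(4,.044)]
im=im.copy(); cv2.polylines(im,[w2p(c,X).round().astype(int)],True,(0,0,255)); cv2.imwrite('pics/w2.png',im[:,:,::-1])
go([.5936,-.0170,.016],tool(.485))
```

```text
[ 0.5911 -0.021   0.0733] 0.45643834022818325
xyz [ 0.005  -0.0036  0.0587] rot [ 0.0008  0.0051 -0.0068]
```

View pics/w2.png

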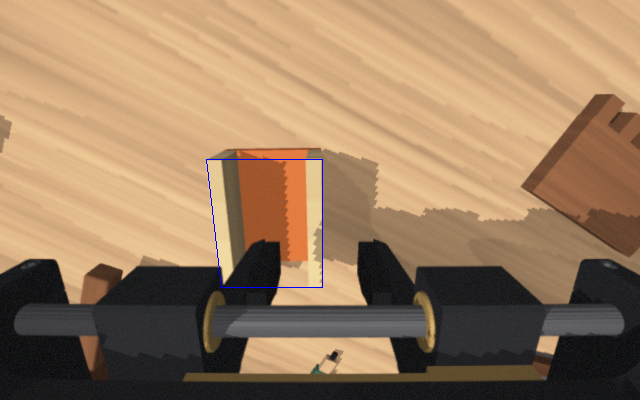

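Emit:
{"name": "carry_out", "arguments": {
  "plan": [
    {"rot": [0,0,0],"xyz": [0,0,0.01],"grip": 139},
    {"rot": [0,0,0],"xyz": [0,0,0.025],"grip": 139},
    {"rot": [0,0,0],"xyz": [0,0,0.04],"grip": 139},
    {"rot": [0,0,0],"xyz": [0,0,0.05],"grip": 139},
    {"rot": [0,0,0],"xyz": [0,0,0.058],"grip": 139},
    {"rot": [0,0,0],"xyz": [0,0,0.059],"grip": 139},
    {"rot": [0,0,0],"xyz": [0,0,0.059],"grip": 139},
    {"rot": [0,0,0],"xyz": [0,0,0.059],"grip": 139}
  ]
}}

```text
clock: 2.87
tool_pos: [0.5932, -0.0207, 0.0173]
eef_rot: [0.971, 0.237, 0.0, 0.001]
contact_force: [0.2, -0.0, -0.1]
opening: 0.455
finger_force: 0.0
```

Emit:
{"name": "carry_out", "arguments": {
  "plan": [
    {"rot": [0,0,0],"xyz": [0,0,0],"grip": 180},
    {"rot": [0,0,0],"xyz": [0,0,0],"grip": 200},
    {"rot": [0,0,0],"xyz": [0,0,0],"grip": 220},
    {"rot": [0,0,0],"xyz": [0,0,0],"grip": 240},
    {"rot": [0,0,0],"xyz": [0,0,0],"grip": 255},
    {"rot": [0,0,0],"xyz": [0,0,0],"grip": 255}
  ],
  "squeeze": 25
}}

```text
clock: 3.37
tool_pos: [0.5929, -0.0202, 0.0169]
eef_rot: [0.971, 0.238, -0.0, 0.001]
contact_force: [0.4, 1.0, 1.0]
opening: 0.1
finger_force: 25.0
```

Run:
```python
from h import *
go([.5936,-.0170,.016],tool(.485));
```

```text
xyz [ 0.0021 -0.0025  0.0009] rot [ 0.0009  0.0009 -0.005 ]
```

Run:
```python
from h import *
c=cam('top'); print(p2w(c,[[472,205],[463,205]],.045))
go([.515,-.3237,.13],tool(.203))
```

```text
[[ 0.5572 -0.3827  0.045 ]
 [ 0.5575 -0.3587  0.045 ]]
xyz [-0.2093  0.2333 -0.1127] rot [0.001  0.0007 0.277 ]
```

Emit:
{"name": "carry_out", "arguments": {
  "plan": [
    {"rot": [0,0,0],"xyz": [0,0,-0.008],"grip": 255},
    {"rot": [0,0,0],"xyz": [0,0,-0.025],"grip": 255},
    {"rot": [0,0,0],"xyz": [0,0,-0.045],"grip": 255},
    {"rot": [0,0,0],"xyz": [0,0,-0.07],"grip": 255},
    {"rot": [0,0,0],"xyz": [0,0,-0.09],"grip": 255},
    {"rot": [0,0,0],"xyz": [0,0,-0.105],"grip": 255},
    {"rot": [0,0,0],"xyz": [0,0,-0.115],"grip": 255}
  ]
}}

```text
clock: 3.95
tool_pos: [0.5936, -0.0204, 0.1339]
eef_rot: [0.971, 0.238, 0.001, 0.001]
contact_force: [0.4, 0.6, 0.1]
opening: 0.098
finger_force: 25.0
```

Emit:
{"name": "carry_out", "arguments": {
  "plan": [
    {"rot": [0,0,0.01],"xyz": [-0.01,0.011,0],"grip": 255},
    {"rot": [0,0,0.03],"xyz": [-0.028,0.031,0],"grip": 255},
    {"rot": [0,0,0.06],"xyz": [-0.049,0.055,0],"grip": 255},
    {"rot": [0,0,0.09],"xyz": [-0.07,0.078,0],"grip": 255},
    {"rot": [0,0,0.12],"xyz": [-0.091,0.101,0],"grip": 255},
    {"rot": [0,0,0.15],"xyz": [-0.112,0.125,0],"grip": 255},
    {"rot": [0,0,0.18],"xyz": [-0.133,0.148,0],"grip": 255},
    {"rot": [0,0,0.21],"xyz": [-0.154,0.172,0],"grip": 255}
  ]
}}

```text
clock: 4.62
tool_pos: [0.5333, -0.2463, 0.1309]
eef_rot: [0.991, 0.133, -0.002, 0.0]
contact_force: [-0.1, -0.4, -1.3]
opening: 0.098
finger_force: 25.0
```

Emit:
{"name": "carry_out", "arguments": {
  "plan": [
    {"rot": [0,0,0.02],"xyz": [-0.025,0.011,0],"grip": 255},
    {"rot": [0,0,0.04],"xyz": [-0.046,0.03,0],"grip": 255},
    {"rot": [0,0,0.06],"xyz": [-0.06,0.04,0],"grip": 255},
    {"rot": [0,0,0.067],"xyz": [-0.066,0.048,0],"grip": 255},
    {"rot": [0,0,0.067],"xyz": [-0.066,0.048,0],"grip": 255},
    {"rot": [0,0,0.067],"xyz": [-0.066,0.048,0],"grip": 255}
  ]
}}

```text
clock: 5.12
tool_pos: [0.4849, -0.3077, 0.1317]
eef_rot: [0.995, 0.101, -0.0, 0.0]
contact_force: [0.0, 0.1, -0.5]
opening: 0.101
finger_force: 25.0
```

Run:
```python
from h import *
s=r.get_state(); im=r.snapshot('wrist'); c=cam('wrist',s); print(s['tool_pos'],s['q']); np.save('w3T.npy',c[2])
cv2.imwrite('pics/w3.png',im[:,:,::-1])
go([.515,-.3237,.13],tool(.203))
```

```text
[ 0.4849 -0.3077  0.1317] [ 0.5672  0.7704 -0.1412  1.8167  0.1848  0.5674 -1.059 ]
xyz [0.0252 0.0227 0.0018] rot [ 0.0001 -0.0001  0.0015]
```

View pics/w3.png

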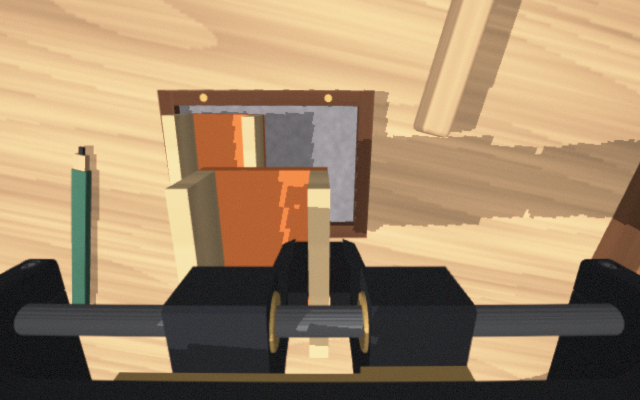

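Run:
```python
from h import *
K,D,_=cam('wrist'); T=np.load('w3T.npy'); c=(K,D,T)
tr=R.from_euler('z',.203).as_matrix(); t0=np.array([.4994,-.2607,0])
f=lambda px,z:(p2w(c,px,z)-t0)@tr
print('tray corners far L,R, nearR',f([[158,92],[374,92],[366,236]],.016))
print('A far L,R',f([[163,116],[265,115]],.05))
print('B far L,R',f([[169,187],[329,190]],.1317+.027)); print('tcp',(np.array([.4849,-.3077,.1317])-t0)@tr)
```

```text
tray corners far L,R, nearR [[ 0.0616  0.0855  0.016 ]
 [ 0.0612 -0.0877  0.016 ]
 [-0.0641 -0.087   0.016 ]]
A far L,R [[ 0.0442  0.0676  0.05  ]
 [ 0.0447 -0.0053  0.05  ]]
B far L,R [[ 0.0212  0.0165  0.1587]
 [ 0.0199 -0.0474  0.1587]]
tcp [-0.0237 -0.0431  0.1317]
```

Emit:
{"name": "carry_out", "arguments": {
  "plan": [
    {"rot": [0,0,0.0],"xyz": [0.01,0.009,0.0],"grip": 255},
    {"rot": [0,0,0.0],"xyz": [0.02,0.019,0.005],"grip": 255},
    {"rot": [0,0,0.0],"xyz": [0.0243,0.0224,0.015],"grip": 255},
    {"rot": [0,0,0.0],"xyz": [0.0243,0.0224,0.03],"grip": 255},
    {"rot": [0,0,0.0],"xyz": [0.0243,0.0224,0.045],"grip": 255},
    {"rot": [0,0,0.0],"xyz": [0.0243,0.0224,0.06],"grip": 255},
    {"rot": [0,0,0.0],"xyz": [0.0243,0.0224,0.07],"grip": 255},
    {"rot": [0,0,0.0],"xyz": [0.0243,0.0224,0.07],"grip": 255}
  ]
}}

```text
clock: 5.83
tool_pos: [0.5121, -0.3227, 0.0596]
eef_rot: [0.995, 0.102, -0.002, -0.001]
contact_force: [0.1, -0.5, -0.7]
opening: 0.099
finger_force: 25.0
```

Run:
```python
from h import *
tr=R.from_euler('z',.203); t0=np.array([.4994,-.2607,0])
s=r.get_state();print(s['tool_pos'],tr.inv().apply(s['tool_pos']-t0))
go(t0+tr.apply([.0006,-.0655,.023]),tool(.203))
```

```text
[ 0.5121 -0.3227  0.0596] [-0.0001 -0.0633  0.0596]
xyz [0.0008 0.0023 0.0365] rot [-0.0025  0.004   0.0019]
```

Emit:
{"name": "carry_out", "arguments": {
  "plan": [
    {"rot": [0,0.0,0.0],"xyz": [0.0005,0.001,0.008],"grip": 255},
    {"rot": [0,0.0,0.0],"xyz": [0.0005,0.001,0.018],"grip": 255},
    {"rot": [0,0.0,0.0],"xyz": [0.0005,0.001,0.026],"grip": 255},
    {"rot": [0,0.0,0.0],"xyz": [0.0005,0.001,0.032],"grip": 255},
    {"rot": [0,0.0,0.0],"xyz": [0.0005,0.001,0.036],"grip": 255},
    {"rot": [0,0.0,0.0],"xyz": [0.0005,0.001,0.037],"grip": 255},
    {"rot": [0,0.0,0.0],"xyz": [0.0005,0.001,0.037],"grip": 255},
    {"rot": [0,0.0,0.0],"xyz": [0.0005,0.001,0.037],"grip": 255}
  ]
}}

```text
clock: 6.5
tool_pos: [0.514, -0.326, 0.0254]
eef_rot: [0.995, 0.101, -0.0, 0.001]
contact_force: [0.3, 0.5, -0.8]
opening: 0.101
finger_force: 25.0
```

Run:
```python
from h import *
tr=R.from_euler('z',.203); t0=np.array([.4994,-.2607,0])
s=r.get_state();print(s['tool_pos'],tr.inv().apply(s['tool_pos']-t0),s['contact_force'],s['moment'])
go(t0+tr.apply([.0006,-.0655,.023]),tool(.203))
```

```text
[ 0.514  -0.326   0.0254] [ 0.0011 -0.0669  0.0254] [ 0.2677  0.5214 -0.7901] [-0.0588 -0.0032 -0.0323]
xyz [-0.0005 -0.0014  0.0024] rot [ 0.0015  0.0004 -0.0003]
```

Emit:
{"name": "carry_out", "arguments": {
  "plan": [
    {"rot": [0,0.0,0.0],"xyz": [0,0,0.001],"grip": 255},
    {"rot": [0,0.0,0.0],"xyz": [0,0,0.0015],"grip": 255},
    {"rot": [0,0.0,0.0],"xyz": [0,0,0.002],"grip": 255},
    {"rot": [0,0.0,0.0],"xyz": [0,0,0.002],"grip": 255}
  ]
}}

```text
clock: 6.83
tool_pos: [0.5139, -0.3259, 0.0233]
eef_rot: [0.995, 0.101, -0.0, 0.001]
contact_force: [-0.8, -0.7, -0.9]
opening: 0.097
finger_force: 25.0
```

Run:
```python
from h import *
s=r.get_state();print(s['tool_pos'],s['contact_force'],s['moment'])
```

```text
[ 0.5139 -0.3259  0.0233] [-0.8391 -0.7123 -0.9253] [ 0.0253 -0.0377  0.0149]
```

Emit:
{"name": "carry_out", "arguments": {
  "plan": [
    {"rot": [0,0.0,0.0],"xyz": [0,0,0.0005],"grip": 255},
    {"rot": [0,0.0,0.0],"xyz": [0,0,0.001],"grip": 255},
    {"rot": [0,0.0,0.0],"xyz": [0,0,0.001],"grip": 255},
    {"rot": [0,0.0,0.0],"xyz": [0,0,0.001],"grip": 255}
  ]
}}

```text
clock: 7.17
tool_pos: [0.5139, -0.326, 0.0229]
eef_rot: [0.995, 0.101, -0.0, 0.001]
contact_force: [-1.2, 1.0, 6.0]
opening: 0.099
finger_force: 25.0
```

Emit:
{"name": "carry_out", "arguments": {
  "plan": [
    {"rot": [0,0,0],"xyz": [0,0,0],"grip": 225},
    {"rot": [0,0,0],"xyz": [0,0,0],"grip": 190},
    {"rot": [0,0,0],"xyz": [0,0,0],"grip": 160},
    {"rot": [0,0,0],"xyz": [0,0,0],"grip": 150},
    {"rot": [0,0,0],"xyz": [0,0,-0.01],"grip": 150},
    {"rot": [0,0,0],"xyz": [0,0,-0.035],"grip": 150},
    {"rot": [0,0,0],"xyz": [0,0,-0.07],"grip": 150},
    {"rot": [0,0,0],"xyz": [0,0,-0.105],"grip": 150}
  ]
}}

```text
clock: 7.83
tool_pos: [0.5132, -0.3253, 0.1282]
eef_rot: [0.995, 0.101, -0.001, 0.0]
contact_force: [1.0, -1.0, 0.3]
opening: 0.41
finger_force: 0.0
```

Emit:
{"name": "carry_out", "arguments": {
  "plan": [
    {"rot": [0,0,0.02],"xyz": [0.004,-0.02,-0.02],"grip": 0},
    {"rot": [0,0,0.07],"xyz": [0.011,-0.059,-0.04],"grip": 0},
    {"rot": [0,0,0.1],"xyz": [0.018,-0.098,-0.06],"grip": 0},
    {"rot": [0,0,0.15],"xyz": [0.025,-0.137,-0.07],"grip": 0},
    {"rot": [0,0,0.2],"xyz": [0.032,-0.176,-0.07],"grip": 0},
    {"rot": [0,0,0.24],"xyz": [0.039,-0.215,-0.07],"grip": 0},
    {"rot": [0,0,0.28],"xyz": [0.046,-0.254,-0.07],"grip": 0},
    {"rot": [0,0,0.32],"xyz": [0.053,-0.293,-0.07],"grip": 0}
  ]
}}

```text
clock: 8.5
tool_pos: [0.5065, -0.0259, 0.1977]
eef_rot: [0.998, -0.059, 0.0, 0.0]
contact_force: [0.8, 0.4, 0.2]
opening: 0.987
finger_force: 0.0
```

Run:
```python
from h import *
print(r.get_state()['tool_pos']); go([.50,.27,.20],tool(-.22))
```

```text
[ 0.5065 -0.0259  0.1977]
xyz [-0.0416 -0.293  -0.0026] rot [ 0.0009 -0.0008  0.101 ]
```

Emit:
{"name": "carry_out", "arguments": {
  "plan": [
    {"rot": [0,0,0.02],"xyz": [-0.005,-0.04,0],"grip": 0},
    {"rot": [0,0,0.04],"xyz": [-0.011,-0.08,0],"grip": 0},
    {"rot": [0,0,0.06],"xyz": [-0.017,-0.12,0],"grip": 0},
    {"rot": [0,0,0.08],"xyz": [-0.023,-0.16,0],"grip": 0},
    {"rot": [0,0,0.1],"xyz": [-0.029,-0.2,0],"grip": 0},
    {"rot": [0,0,0.1],"xyz": [-0.035,-0.24,0],"grip": 0},
    {"rot": [0,0,0.1],"xyz": [-0.041,-0.28,0],"grip": 0},
    {"rot": [0,0,0.1],"xyz": [-0.041,-0.29,0],"grip": 0}
  ]
}}

```text
clock: 9.17
tool_pos: [0.4979, 0.2744, 0.197]
eef_rot: [0.995, -0.103, -0.0, -0.003]
contact_force: [0.2, 0.7, 0.3]
opening: 0.997
finger_force: 0.0
```

Emit:
{"name": "carry_out", "arguments": {
  "plan": [
    {"rot": [0,0,0],"xyz": [0,0,0],"grip": 0},
    {"rot": [0,0,0],"xyz": [0,0,0],"grip": 0},
    {"rot": [0,0,0],"xyz": [0,0,0],"grip": 0}
  ]
}}

```text
clock: 9.42
tool_pos: [0.5002, 0.2624, 0.1966]
eef_rot: [0.994, -0.11, -0.0, 0.002]
contact_force: [-0.1, 0.4, 0.6]
opening: 1.001
finger_force: 0.0
```

Run:
```python
from h import *
s=r.get_state(); im=r.snapshot('wrist'); c=cam('wrist',s); print(s['tool_pos'],s['q']); np.save('w4T.npy',c[2])
cv2.imwrite('pics/w4.png',im[:,:,::-1])
t=r.snapshot('top'); cv2.imwrite('pics/top4.png',t[:,:,::-1])
v=im[0:300,150:470][:, :]
a=cv2.resize(im[0:300,120:520],(800,600),interpolation=cv2.INTER_CUBIC)
b=cv2.resize(t[190:275,375:475],(300,255),interpolation=cv2.INTER_CUBIC)
a[345:600,500:800]=b
cv2.imwrite('pics/v4.png',a[:,:,::-1])
```

```text
[0.5002 0.2624 0.1966] [-0.621   0.6665  0.0925  1.8016 -0.0873  0.6796 -2.2707]
```

View pics/v4.png

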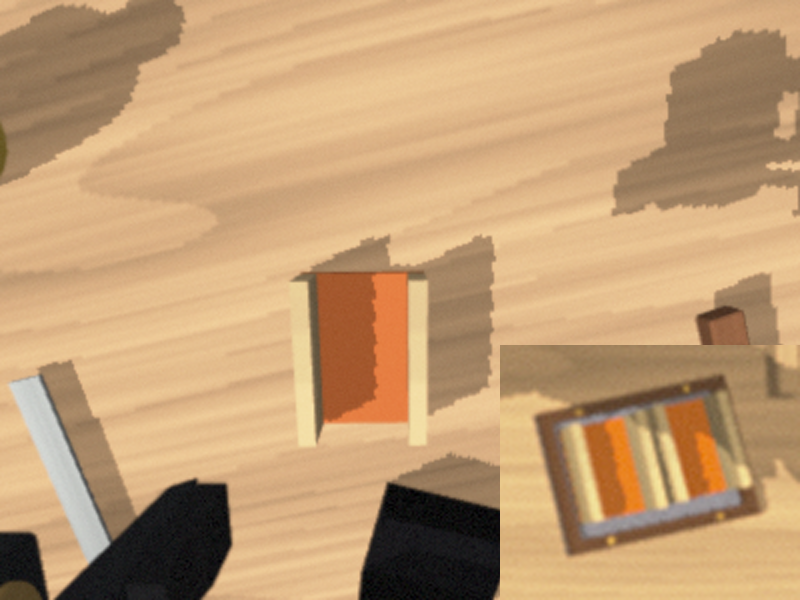

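```bash
cat >> h.py <<'E'
def tcp(cen,yaw,g,tilt):
    """TCP so that the grasp point lies at cen + R(yaw) g, tool at heading yaw with tilt"""
    t=tool(yaw,tilt); p=np.array(cen)+R.from_euler('z',yaw).apply(g)+t.apply([0,0,.019]); return p,t
E
python3 - <<'E'
from h import *
K,D,_=cam('wrist'); c=(K,D,np.load('w4T.npy'))
o=rect(p2w(c,crop2px([[290,281],[428,279],[427,446],[299,446]],120,0,2),.044)); print(o)
yaw=(o[1]+o[2])/2; cen=[*o[0],.022]; a=np.radians(25)
for back in(.06,0):
    p,t=tcp(cen,yaw,[-.010,0,.008],a); p=p-t.apply([0,0,back]); print(p); go(p,t)
E
```

```text
(array([0.5046, 0.2792]), np.float64(-0.21306748126715191), np.float64(-0.2131305020451299), np.float64(0.08475247180912207), np.float64(0.0658778954247929))
[0.4779 0.285  0.0672]
xyz [-0.0269 -0.0176  0.1294] rot [ 0.0044  0.4363 -0.0069]
[0.5027 0.2796 0.0128]
xyz [-0.0016 -0.0179  0.1838] rot [ 0.0044  0.4363 -0.0069]
```

Emit:
{"name": "carry_out", "arguments": {
  "plan": [
    {"rot": [0,0.08,0],"xyz": [-0.006,-0.004,0.02],"grip": 0},
    {"rot": [0,0.16,0],"xyz": [-0.012,-0.008,0.045],"grip": 0},
    {"rot": [0,0.25,0],"xyz": [-0.018,-0.012,0.07],"grip": 0},
    {"rot": [0,0.34,0],"xyz": [-0.023,-0.016,0.1],"grip": 0},
    {"rot": [0.004,0.42,-0.007],"xyz": [-0.027,-0.0176,0.122],"grip": 0},
    {"rot": [0.004,0.436,-0.007],"xyz": [-0.027,-0.0176,0.13],"grip": 0},
    {"rot": [0.004,0.436,-0.007],"xyz": [-0.027,-0.0176,0.13],"grip": 0},
    {"rot": [0.004,0.436,-0.007],"xyz": [-0.027,-0.0176,0.13],"grip": 0}
  ]
}}

```text
clock: 10.18
tool_pos: [0.4912, 0.3078, 0.087]
eef_rot: [0.973, -0.109, 0.2, 0.041]
contact_force: [-0.3, -1.0, -0.0]
opening: 1.0
finger_force: 0.0
```

Run:
```python
from h import *
s=r.get_state(); print(s['q'])
p,t=tcp([.5046,.2792,.022],-.213,[-.010,0,.008],np.radians(25)); go(p,t)
```

```text
[-1.1277  0.9172  0.4801  2.0704  0.0069  0.0431 -2.6546]
xyz [-0.0137  0.0221  0.0759] rot [ 0.0398  0.0275 -0.0018]
```

Run:
```python
from h import *
for back in(.06,):
    p,t=tcp([.5046,.2792,.022],-.213,[-.010,0,.008],np.radians(10)); p=p-t.apply([0,0,back]); print(p); go(p,t)
```

```text
[0.4879 0.2828 0.0704]
xyz [-0.0047  0.0244  0.017 ] rot [ 0.0394 -0.2343 -0.007 ]
```

Emit:
{"name": "carry_out", "arguments": {
  "plan": [
    {"rot": [0.01,-0.06,0],"xyz": [-0.002,0.006,-0.01],"grip": 0},
    {"rot": [0.02,-0.12,0],"xyz": [-0.004,0.012,-0.01],"grip": 0},
    {"rot": [0.03,-0.18,0],"xyz": [-0.0047,0.018,0],"grip": 0},
    {"rot": [0.0394,-0.234,-0.007],"xyz": [-0.0047,0.0244,0.01],"grip": 0},
    {"rot": [0.0394,-0.234,-0.007],"xyz": [-0.0047,0.0244,0.01],"grip": 0},
    {"rot": [0.0394,-0.234,-0.007],"xyz": [-0.0047,0.0244,0.01],"grip": 0},
    {"rot": [0.0394,-0.234,-0.007],"xyz": [-0.0047,0.0244,0.01],"grip": 0}
  ]
}}

```text
clock: 10.77
tool_pos: [0.4844, 0.284, 0.0772]
eef_rot: [0.991, -0.105, 0.087, 0.01]
contact_force: [-0.7, 0.6, 0.1]
opening: 0.999
finger_force: 0.0
```

Run:
```python
from h import *
s=r.get_state(); print(s['q'],s['tool_pos'])
p,t=tcp([.5046,.2792,.022],-.213,[-.010,0,.008],np.radians(10));print(p); go(p,t)
```

```text
[-0.7941  0.8418  0.1699  2.0128  0.0583  0.1854 -2.5268] [0.4844 0.284  0.0772]
[0.4981 0.2806 0.0113]
xyz [0.0024 0.0004 0.0674] rot [ 0.0003 -0.0006  0.001 ]
```

Emit:
{"name": "carry_out", "arguments": {
  "plan": [
    {"rot": [0,0,0],"xyz": [0.002,0,0.012],"grip": 0},
    {"rot": [0,0,0],"xyz": [0.002,0,0.03],"grip": 0},
    {"rot": [0,0,0],"xyz": [0.002,0,0.048],"grip": 0},
    {"rot": [0,0,0],"xyz": [0.002,0,0.06],"grip": 0},
    {"rot": [0,0,0],"xyz": [0.002,0,0.066],"grip": 0},
    {"rot": [0,0,0],"xyz": [0.002,0,0.066],"grip": 0},
    {"rot": [0,0,0],"xyz": [0.002,0,0.066],"grip": 0},
    {"rot": [0,0,0],"xyz": [0.002,0,0.066],"grip": 0}
  ]
}}

```text
clock: 11.43
tool_pos: [0.4968, 0.2821, 0.012]
eef_rot: [0.991, -0.104, 0.086, 0.01]
contact_force: [0.3, 0.4, 0.4]
opening: 1.003
finger_force: 0.0
```

Emit:
{"name": "carry_out", "arguments": {
  "plan": [
    {"rot": [0,0,0],"xyz": [0,0,0],"grip": 30},
    {"rot": [0,0,0],"xyz": [0,0,0],"grip": 50},
    {"rot": [0,0,0],"xyz": [0,0,0],"grip": 70},
    {"rot": [0,0,0],"xyz": [0,0,0],"grip": 100},
    {"rot": [0,0,0],"xyz": [0,0,0],"grip": 100}
  ],
  "squeeze": 25
}}

```text
clock: 11.85
tool_pos: [0.4969, 0.2817, 0.0119]
eef_rot: [0.991, -0.104, 0.086, 0.01]
contact_force: [-0.4, 0.4, 3.7]
opening: 0.746
finger_force: 25.0
```

Run:
```python
from h import *
s=r.get_state(); print(s['q'],s['tool_pos'])
p,t=tcp([.5046,.2792,.022],-.213,[-.010,0,.008],np.radians(10)); go(p,t)
# carry pose: object 70 mm up, then to the middle upright 60 mm above the bench
go(p+[0,0,.1],t)
p2,t2=tcp([.54,0,.15],0,[-.010,0,.008],np.radians(10)); print(p2); go(p2,t2)
```

```text
[-0.7688  0.9702  0.1599  1.9911  0.0616  0.0783 -2.5259] [0.4969 0.2817 0.0119]
xyz [0.0013 0.0009 0.0008] rot [0.0011 0.0005 0.0042]
xyz [ 0.0186  0.001  -0.0977] rot [0.0011 0.0005 0.0042]
[ 0.5333 -0.      0.1393]
xyz [ 0.1147  0.2683 -0.1087] rot [ 0.038   0.0007 -0.2056]
```

Emit:
{"name": "carry_out", "arguments": {
  "plan": [
    {"rot": [0,0,0],"xyz": [0.001,0,-0.008],"grip": 100},
    {"rot": [0,0,0],"xyz": [0.004,0,-0.025],"grip": 100},
    {"rot": [0,0,0],"xyz": [0.008,0,-0.045],"grip": 100},
    {"rot": [0,0,0],"xyz": [0.012,0,-0.068],"grip": 100},
    {"rot": [0,0,0],"xyz": [0.016,0,-0.088],"grip": 100},
    {"rot": [0,0,0],"xyz": [0.018,0,-0.1],"grip": 100},
    {"rot": [0,0,0],"xyz": [0.018,0,-0.11],"grip": 100},
    {"rot": [0,0,0],"xyz": [0.018,0,-0.11],"grip": 100}
  ]
}}

```text
clock: 12.52
tool_pos: [0.4959, 0.2826, 0.1249]
eef_rot: [0.991, -0.104, 0.087, 0.009]
contact_force: [0.9, 0.4, -1.1]
opening: 0.743
finger_force: 25.0
```

Run:
```python
from h import *
s=r.get_state(); print(s['q'],s['tool_pos'],s['opening'])
p2,t2=tcp([.54,0,.17],0,[-.010,0,.008],np.radians(10)); go(p2,t2)
```

```text
[-0.7746  0.7594  0.1636  1.9672  0.0705  0.309  -2.5076] [0.4959 0.2826 0.1249] 0.7427069039625716
xyz [ 0.0997  0.2687 -0.0173] rot [ 0.0365 -0.0007 -0.2058]
```

Emit:
{"name": "carry_out", "arguments": {
  "plan": [
    {"rot": [0.002,0,-0.01],"xyz": [0.006,0.014,-0.002],"grip": 100},
    {"rot": [0.006,0,-0.04],"xyz": [0.018,0.048,-0.006],"grip": 100},
    {"rot": [0.012,0,-0.07],"xyz": [0.032,0.085,-0.01],"grip": 100},
    {"rot": [0.017,0,-0.1],"xyz": [0.046,0.123,-0.014],"grip": 100},
    {"rot": [0.022,0,-0.13],"xyz": [0.06,0.16,-0.017],"grip": 100},
    {"rot": [0.028,0,-0.16],"xyz": [0.074,0.198,-0.017],"grip": 100},
    {"rot": [0.034,0,-0.19],"xyz": [0.087,0.235,-0.017],"grip": 100},
    {"rot": [0.0365,0,-0.2058],"xyz": [0.097,0.262,-0.017],"grip": 100}
  ]
}}

```text
clock: 13.18
tool_pos: [0.5308, 0.0022, 0.1564]
eef_rot: [0.996, -0.001, 0.085, 0.002]
contact_force: [-0.4, 0.5, -0.5]
opening: 0.747
finger_force: 25.0
```

Emit:
{"name": "carry_out", "arguments": {
  "plan": [
    {"rot": [0,-0.03,0],"xyz": [0,0,0],"grip": 100},
    {"rot": [0,-0.12,0],"xyz": [0,0,0],"grip": 100},
    {"rot": [0,-0.22,0],"xyz": [0,0,0],"grip": 100},
    {"rot": [0,-0.33,0],"xyz": [0,0,0],"grip": 100},
    {"rot": [0,-0.44,0],"xyz": [0,0,0],"grip": 100},
    {"rot": [0,-0.55,0],"xyz": [0,0,0],"grip": 100},
    {"rot": [0,-0.66,0],"xyz": [0,0,0],"grip": 100},
    {"rot": [0,-0.77,0],"xyz": [0,0,0],"grip": 100}
  ]
}}

```text
clock: 13.85
tool_pos: [0.5319, 0.0066, 0.1567]
eef_rot: [0.955, -0.0, -0.296, 0.001]
contact_force: [0.8, 0.1, -1.3]
opening: 0.748
finger_force: 25.0
```

Run:
```python
from h import *
s=r.get_state(); print(s['q'],s['tool_pos'],s['opening'])
t=tool(0,np.radians(-80)); g=np.array([.54,0,.13]); go(g+t.apply([0,0,.019]),t)
```

```text
[ 0.0436  0.9807 -0.2502  1.3521  0.118   1.4278 -1.7865] [0.5319 0.0066 0.1567] 0.7475747152553753
xyz [0.0083 0.0066 0.0307] rot [ 0.0005 -0.7944 -0.0014]
```

Emit:
{"name": "carry_out", "arguments": {
  "plan": [
    {"rot": [0,-0.1,0],"xyz": [0.001,0.001,0.004],"grip": 100},
    {"rot": [0,-0.21,0],"xyz": [0.002,0.002,0.008],"grip": 100},
    {"rot": [0,-0.32,0],"xyz": [0.003,0.003,0.012],"grip": 100},
    {"rot": [0,-0.43,0],"xyz": [0.004,0.004,0.016],"grip": 100},
    {"rot": [0,-0.54,0],"xyz": [0.005,0.005,0.02],"grip": 100},
    {"rot": [0,-0.65,0],"xyz": [0.006,0.006,0.024],"grip": 100},
    {"rot": [0,-0.74,0],"xyz": [0.007,0.0066,0.028],"grip": 100},
    {"rot": [0,-0.794,0],"xyz": [0.0083,0.0066,0.0307],"grip": 100}
  ]
}}

```text
clock: 14.52
tool_pos: [0.5226, -0.011, 0.1342]
eef_rot: [0.832, -0.022, -0.553, 0.02]
contact_force: [1.0, -5.6, -0.4]
opening: 0.743
finger_force: 25.0
```

Emit:
{"name": "carry_out", "arguments": {
  "plan": [
    {"rot": [0,0,0],"xyz": [0,0,0],"grip": 100},
    {"rot": [0,0,0],"xyz": [0,0,0],"grip": 100},
    {"rot": [0,0,0],"xyz": [0,0,0],"grip": 100}
  ]
}}

```text
clock: 14.77
tool_pos: [0.5215, 0.0045, 0.1347]
eef_rot: [0.832, -0.002, -0.555, -0.002]
contact_force: [0.7, 0.1, -0.6]
opening: 0.746
finger_force: 25.0
```

Run:
```python
from h import *
s=r.get_state(); print(s['q'],s['tool_pos'],s['opening'],s['eef_rot'])
t=tool(0,np.radians(-80)); g=np.array([.54,0,.065]); go(g+t.apply([0,0,.019]),t)
im=r.snapshot('scene'); cv2.imwrite('pics/s5.png',im[:,:,::-1])
cv2.imwrite('pics/s5c.png',cv2.resize(im[110:290,200:440],(800,600),interpolation=cv2.INTER_CUBIC)[:,:,::-1])
```

```text
[-0.0484  1.346  -0.0326  0.8855 -0.0521  2.0834 -1.6479] [0.5215 0.0045 0.1347] 0.7462779672405955 [ 0.8321 -0.002  -0.5546 -0.0024]
xyz [0.0673 0.0046 0.0283] rot [-0.0063 -0.2204  0.    ]
```

View pics/s5c.png

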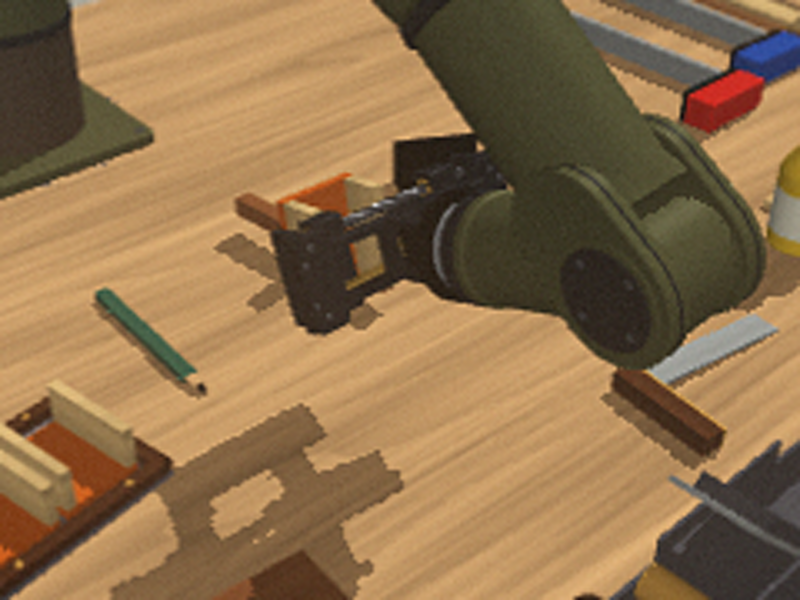

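Run:
```python
from h import *
t=tool(0,np.radians(-80)); g=np.array([.475,-.005,.085]); go(g+t.apply([0,0,.019]),t)
c=cam('top'); print('gauge end',p2w(c,[[287,235],[293,235]],.038),'pencil',p2w(c,[[362,237]],.008))
```

```text
xyz [0.0241 0.0099 0.0808] rot [-0.0064 -0.2207 -0.0002]
gauge end [[0.4862 0.0984 0.038 ]
 [0.4861 0.0832 0.038 ]] pencil [[ 0.4807 -0.0971  0.008 ]]
```

Emit:
{"name": "carry_out", "arguments": {
  "plan": [
    {"rot": [0,-0.0,0],"xyz": [0.004,0.002,0.015],"grip": 100},
    {"rot": [0,-0.03,0],"xyz": [0.008,0.004,0.03],"grip": 100},
    {"rot": [0,-0.06,0],"xyz": [0.012,0.006,0.045],"grip": 100},
    {"rot": [0,-0.1,0],"xyz": [0.016,0.008,0.06],"grip": 100},
    {"rot": [0,-0.14,0],"xyz": [0.02,0.01,0.07],"grip": 100},
    {"rot": [0,-0.18,0],"xyz": [0.024,0.01,0.08],"grip": 100},
    {"rot": [0,-0.22,0],"xyz": [0.024,0.01,0.08],"grip": 100},
    {"rot": [0,-0.22,0],"xyz": [0.024,0.01,0.08],"grip": 100}
  ]
}}

```text
clock: 15.48
tool_pos: [0.4557, -0.006, 0.0804]
eef_rot: [0.764, -0.003, -0.645, -0.002]
contact_force: [-1.1, -0.4, -1.8]
opening: 0.749
finger_force: 25.0
```

Run:
```python
from h import *
s=r.get_state(); print(s['q'],s['tool_pos'],s['opening'],s['eef_rot'])
t=tool(0,np.radians(-80)); g=np.array([.475,-.005,.085]); go(g+t.apply([0,0,.019]),t)
```

```text
[-0.0373  1.4673 -0.0306  0.9981 -0.0474  2.0754 -1.6321] [ 0.4557 -0.006   0.0804] 0.7486738545841016 [ 0.7645 -0.0028 -0.6446 -0.0021]
xyz [-0.0012 -0.001  -0.0008] rot [-0.0068  0.0049 -0.0016]
```

Emit:
{"name": "carry_out", "arguments": {
  "plan": [
    {"rot": [0,0,0],"xyz": [0.004,0,0.0007],"grip": 100},
    {"rot": [0,0,0],"xyz": [0.009,0,0.0016],"grip": 100},
    {"rot": [0,0,0],"xyz": [0.014,0,0.0025],"grip": 100},
    {"rot": [0,0,0],"xyz": [0.019,0,0.0034],"grip": 100},
    {"rot": [0,0,0],"xyz": [0.023,0,0.0041],"grip": 100},
    {"rot": [0,0,0],"xyz": [0.026,0,0.0046],"grip": 100},
    {"rot": [0,0,0],"xyz": [0.026,0,0.0046],"grip": 100},
    {"rot": [0,0,0],"xyz": [0.026,0,0.0046],"grip": 100}
  ]
}}

```text
clock: 16.15
tool_pos: [0.4574, -0.0064, 0.0559]
eef_rot: [0.767, -0.003, -0.642, -0.001]
contact_force: [0.2, -0.3, -0.3]
opening: 0.749
finger_force: 25.0
```

Run:
```python
from h import *
s=r.get_state(); print(s['q'],s['tool_pos'],s['eef_rot'],s['contact_force'],s['moment'])
t=tool(0,np.radians(-80)); go([.456,-.006,.050],t)
```

```text
[-0.0378  1.5065 -0.0288  0.9609 -0.0457  2.067  -1.6313] [ 0.4574 -0.0064  0.0559] [ 0.7666 -0.0033 -0.6422 -0.0013] [ 0.2071 -0.3147 -0.2771] [-0.0141 -1.1395  0.0171]
xyz [ 0.0056 -0.0005  0.0024] rot [-0.0062 -0.0016 -0.0035]
```

Emit:
{"name": "carry_out", "arguments": {
  "plan": [
    {"rot": [0,0,0],"xyz": [0.0015,0,0.0003],"grip": 100},
    {"rot": [0,0,0],"xyz": [0.003,0,0.0006],"grip": 100},
    {"rot": [0,0,0],"xyz": [0.004,0,0.0008],"grip": 100},
    {"rot": [0,0,0],"xyz": [0.004,0,0.0008],"grip": 100},
    {"rot": [0,0,0],"xyz": [0.004,0,0.0008],"grip": 100}
  ]
}}

```text
clock: 16.57
tool_pos: [0.4573, -0.0065, 0.0519]
eef_rot: [0.767, -0.003, -0.642, -0.001]
contact_force: [0.1, 0.3, -1.2]
opening: 0.745
finger_force: 25.0
```

Emit:
{"name": "carry_out", "arguments": {
  "plan": [
    {"rot": [0,0,0],"xyz": [0.0005,0,0.0001],"grip": 100},
    {"rot": [0,0,0],"xyz": [0.001,0,0.0002],"grip": 100},
    {"rot": [0,0,0],"xyz": [0.001,0,0.0002],"grip": 100}
  ]
}}

```text
clock: 16.82
tool_pos: [0.4573, -0.0065, 0.0509]
eef_rot: [0.767, -0.003, -0.642, -0.001]
contact_force: [-0.2, 0.0, -0.8]
opening: 0.746
finger_force: 25.0
```

Emit:
{"name": "carry_out", "arguments": {
  "plan": [
    {"rot": [0,0,0],"xyz": [0.0005,0,0.0001],"grip": 100},
    {"rot": [0,0,0],"xyz": [0.001,0,0.0002],"grip": 100},
    {"rot": [0,0,0],"xyz": [0.001,0,0.0002],"grip": 100}
  ]
}}

```text
clock: 17.07
tool_pos: [0.4574, -0.0065, 0.0507]
eef_rot: [0.766, -0.003, -0.643, -0.001]
contact_force: [1.1, -0.9, 3.2]
opening: 0.749
finger_force: 25.0
```

Run:
```python
from h import *
s=r.get_state(); print(s['tool_pos'],s['contact_force'],s['moment'])
```

```text
[ 0.4574 -0.0065  0.0507] [ 1.1199 -0.9331  3.2482] [ 0.1753 -0.2404  0.002 ]
```

Emit:
{"name": "carry_out", "arguments": {
  "plan": [
    {"rot": [0,0,0],"xyz": [0.0003,0,0],"grip": 60},
    {"rot": [0,0,0],"xyz": [0.0003,0,0],"grip": 50},
    {"rot": [0,0,0],"xyz": [0.0003,0,0],"grip": 30},
    {"rot": [0,0,0],"xyz": [0,0,0],"grip": 0},
    {"rot": [0,0,0],"xyz": [0,0,0],"grip": 0},
    {"rot": [0,0,0],"xyz": [0,0,-0.015],"grip": 0},
    {"rot": [0,0,0],"xyz": [0,0,-0.045],"grip": 0},
    {"rot": [0,0,0],"xyz": [0,0,-0.07],"grip": 0}
  ]
}}

```text
clock: 17.73
tool_pos: [0.5547, 0.0066, 0.0736]
eef_rot: [0.853, -0.017, -0.522, -0.011]
contact_force: [2.3, -4.6, -6.9]
opening: 1.0
finger_force: 0.0
```

Run:
```python
from h import *
s=r.get_state(); print(s['q'],s['tool_pos'])
im=r.snapshot('wrist'); c=cam('wrist',s); np.save('w6T.npy',c[2]); print(c[2])
cv2.imwrite('pics/w6.png',im[:,:,::-1])
x=np.array([-.022,.022]);X=[[.468+a,-.0065+b,.084] for a,b in((-.022,.033),(-.022,-.033),(.022,-.033),(.022,.033))]
print(w2p(c,X))
go([.54,-.006,.2],tool(0,-.9));go([.47,-.006,.2],tool(0,0))
```

```text
[-0.158   1.4785  0.419   0.7383 -0.3673  2.0857 -1.4401] [0.5547 0.0066 0.0736]
[[-0.0393 -0.169  -0.9848  0.7196]
 [-0.9992  0.0055  0.0389 -0.0001]
 [-0.0012  0.9856 -0.1691  0.0718]
 [ 0.      0.      0.      1.    ]]
[[300.3075 266.8475]
 [377.1378 267.0362]
 [386.0988 269.8443]
 [294.3981 269.5935]]
xyz [-0.1186  0.0161 -0.0208] rot [-0.0097  0.1029 -0.0029]
xyz [-0.1563  0.0168  0.0382] rot [-0.0078  1.0029 -0.0071]
```

View pics/w6.png

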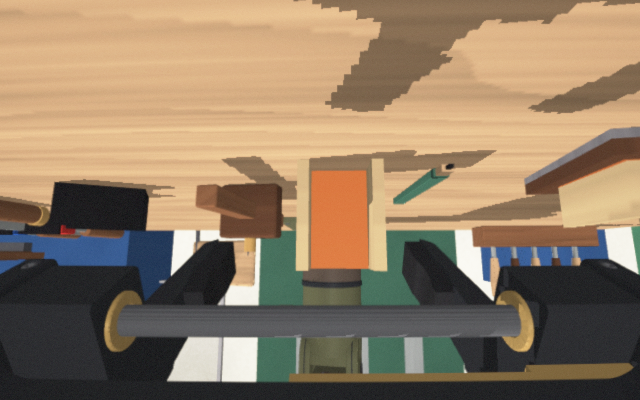

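Emit:
{"name": "carry_out", "arguments": {
  "plan": [
    {"rot": [0,0.08,0],"xyz": [-0.025,0.002,0],"grip": 0},
    {"rot": [0,0.2,0],"xyz": [-0.05,0.004,0],"grip": 0},
    {"rot": [0,0.32,0],"xyz": [-0.075,0.008,0.005],"grip": 0},
    {"rot": [-0.002,0.44,0],"xyz": [-0.1,0.01,0.012],"grip": 0},
    {"rot": [-0.004,0.56,-0.002],"xyz": [-0.12,0.012,0.02],"grip": 0},
    {"rot": [-0.006,0.68,-0.005],"xyz": [-0.14,0.015,0.03],"grip": 0},
    {"rot": [-0.007,0.8,-0.007],"xyz": [-0.156,0.0168,0.038],"grip": 0},
    {"rot": [-0.008,0.92,-0.007],"xyz": [-0.156,0.0168,0.038],"grip": 0}
  ]
}}

```text
clock: 18.45
tool_pos: [0.4574, -0.006, 0.2018]
eef_rot: [0.998, -0.007, -0.063, -0.003]
contact_force: [-0.8, 0.1, -0.3]
opening: 1.004
finger_force: 0.0
```

Emit:
{"name": "carry_out", "arguments": {
  "plan": [
    {"rot": [0,0.08,0],"xyz": [0,0,0],"grip": 0},
    {"rot": [0,0.08,0],"xyz": [0,0,0],"grip": 0},
    {"rot": [0,0.08,0],"xyz": [0,0,0],"grip": 0}
  ]
}}

```text
clock: 18.7
tool_pos: [0.4593, -0.0049, 0.1997]
eef_rot: [1.0, -0.006, -0.027, -0.003]
contact_force: [0.4, 0.5, 0.2]
opening: 0.997
finger_force: 0.0
```

Run:
```python
from h import *
s=r.get_state(); print(s['q'],s['tool_pos'])
im=r.snapshot('wrist'); c=cam('wrist',s); np.save('w7T.npy',c[2]); cv2.imwrite('pics/w7.png',im[:,:,::-1])
X=[[.468+a,-.0065+b,.084] for a,b in((-.022,.033),(-.022,-.033),(.022,-.033),(.022,.033))]; print(w2p(c,X).round())
h=cv2.cvtColor(im,cv2.COLOR_RGB2HSV); m=cv2.inRange(h,(7,150,100),(16,255,255))
n,l,st,ce=cv2.connectedComponentsWithStats(m); print([(st[i],ce[i].round()) for i in range(1,n) if st[i][4]>60])
go([.468,-.0065,.13],tool(0)); go([.468,-.0065,.041],tool(0))
```

```text
[-0.3657  0.6106  0.4567  2.0637 -0.4572  0.6238 -1.1715] [ 0.4593 -0.0049  0.1997]
[[284. 202.]
 [358. 201.]
 [360. 152.]
 [281. 153.]]
[(array([ 583,   68,   49,   86, 1491], dtype=int32), array([617., 108.])), (array([ 508,   86,   48,   85, 2112], dtype=int32), array([539., 126.])), (array([493, 139,   5,  37, 124], dtype=int32), array([496., 157.])), (array([ 284,  169,   75,   34, 1866], dtype=int32), array([321., 187.]))]
xyz [0.0111 0.0017 0.0688] rot [-0.0053  0.0537 -0.0116]
xyz [0.0159 0.0021 0.1576] rot [-0.0053  0.0537 -0.0116]
```

Emit:
{"name": "carry_out", "arguments": {
  "plan": [
    {"rot": [-0.005,0.054,-0.012],"xyz": [0.0111,0.0017,0.01],"grip": 0},
    {"rot": [-0.005,0.054,-0.012],"xyz": [0.0111,0.0017,0.035],"grip": 0},
    {"rot": [-0.005,0.054,-0.012],"xyz": [0.0111,0.0017,0.06],"grip": 0},
    {"rot": [-0.005,0.054,-0.012],"xyz": [0.0111,0.0017,0.069],"grip": 0},
    {"rot": [-0.005,0.054,-0.012],"xyz": [0.0111,0.0017,0.069],"grip": 0},
    {"rot": [-0.005,0.054,-0.012],"xyz": [0.0111,0.0017,0.069],"grip": 0}
  ]
}}

```text
clock: 19.25
tool_pos: [0.4681, -0.0071, 0.1285]
eef_rot: [1.0, -0.0, -0.0, 0.0]
contact_force: [-0.1, 0.9, 0.4]
opening: 1.003
finger_force: 0.0
```

Run:
```python
from h import *
s=r.get_state(); print(s['q'],s['tool_pos']); go([.468,-.0065,.041],tool(0))
```

```text
[-0.2652  0.7155  0.2967  2.1429 -0.5749  0.3601 -1.0644] [ 0.4681 -0.0071  0.1285]
xyz [-0.0001 -0.0006  0.0875] rot [ 0.0002  0.0008 -0.0005]
```

Emit:
{"name": "carry_out", "arguments": {
  "plan": [
    {"rot": [0,0,0],"xyz": [0,0,0.015],"grip": 0},
    {"rot": [0,0,0],"xyz": [0,0,0.035],"grip": 0},
    {"rot": [0,0,0],"xyz": [0,0,0.055],"grip": 0},
    {"rot": [0,0,0],"xyz": [0,0,0.075],"grip": 0},
    {"rot": [0,0,0],"xyz": [0,0,0.084],"grip": 0},
    {"rot": [0,0,0],"xyz": [0,0,0.084],"grip": 0},
    {"rot": [0,0,0],"xyz": [0,0,0.084],"grip": 0}
  ]
}}

```text
clock: 19.83
tool_pos: [0.4676, -0.0072, 0.0458]
eef_rot: [1.0, -0.0, 0.001, 0.0]
contact_force: [0.7, 0.2, 0.5]
opening: 1.0
finger_force: 0.0
```

Emit:
{"name": "carry_out", "arguments": {
  "plan": [
    {"rot": [0,0,0],"xyz": [0,0,0],"grip": 30},
    {"rot": [0,0,0],"xyz": [0,0,0],"grip": 50},
    {"rot": [0,0,0],"xyz": [0,0,0],"grip": 70},
    {"rot": [0,0,0],"xyz": [0,0,0],"grip": 100},
    {"rot": [0,0,0],"xyz": [0,0,0],"grip": 100}
  ]
}}

```text
clock: 20.25
tool_pos: [0.4674, -0.007, 0.0463]
eef_rot: [1.0, -0.0, 0.001, 0.0]
contact_force: [-0.3, 0.6, 6.4]
opening: 0.744
finger_force: 25.0
```

Emit:
{"name": "carry_out", "arguments": {
  "plan": [
    {"rot": [0,0,0],"xyz": [0,0,-0.005],"grip": 100},
    {"rot": [0,0,0],"xyz": [0,0,-0.015],"grip": 100},
    {"rot": [0,0,-0.08],"xyz": [0,0,-0.03],"grip": 100},
    {"rot": [0,0,-0.2],"xyz": [0,0,-0.04],"grip": 100},
    {"rot": [0,0,-0.32],"xyz": [0,0,-0.045],"grip": 100},
    {"rot": [0,0,-0.44],"xyz": [0,0,-0.045],"grip": 100},
    {"rot": [0,0,-0.56],"xyz": [0,0,-0.045],"grip": 100},
    {"rot": [0,0,-0.68],"xyz": [0,0,-0.045],"grip": 100}
  ]
}}

```text
clock: 20.92
tool_pos: [0.4667, -0.007, 0.091]
eef_rot: [0.942, 0.336, 0.0, 0.0]
contact_force: [-1.0, 1.2, -0.1]
opening: 0.745
finger_force: 25.0
```

Run:
```python
from h import *
s=r.get_state(); print(s['q'],s['tool_pos'],s['opening']); go([.468,-.0065,.09],tool(np.pi))
```

```text
[-0.144   0.7696  0.0974  2.1627 -0.3105  0.2213 -0.656 ] [ 0.4667 -0.007   0.091 ] 0.7453264460894151
xyz [0.0013 0.0004 0.001 ] rot [ 0.0006  0.001  -2.4562]
```

Emit:
{"name": "carry_out", "arguments": {
  "plan": [
    {"rot": [0,0,-0.12],"xyz": [0,0,0],"grip": 100},
    {"rot": [0,0,-0.24],"xyz": [0,0,0],"grip": 100},
    {"rot": [0,0,-0.36],"xyz": [0,0,0],"grip": 100},
    {"rot": [0,0,-0.48],"xyz": [0,0,0],"grip": 100},
    {"rot": [0,0,-0.6],"xyz": [0,0,0],"grip": 100},
    {"rot": [0,0,-0.72],"xyz": [0,0,0],"grip": 100},
    {"rot": [0,0,-0.84],"xyz": [0,0,0],"grip": 100},
    {"rot": [0,0,-0.96],"xyz": [0,0,0],"grip": 100}
  ]
}}

```text
clock: 21.58
tool_pos: [0.4666, -0.0073, 0.0907]
eef_rot: [0.68, 0.733, -0.0, 0.0]
contact_force: [0.2, -0.4, -0.6]
opening: 0.747
finger_force: 25.0
```

Emit:
{"name": "carry_out", "arguments": {
  "plan": [
    {"rot": [0,0,-0.12],"xyz": [0,0,0],"grip": 100},
    {"rot": [0,0,-0.24],"xyz": [0,0,0],"grip": 100},
    {"rot": [0,0,-0.36],"xyz": [0,0,0],"grip": 100},
    {"rot": [0,0,-0.48],"xyz": [0,0,0],"grip": 100},
    {"rot": [0,0,-0.6],"xyz": [0,0,0],"grip": 100},
    {"rot": [0,0,-0.72],"xyz": [0,0,0],"grip": 100},
    {"rot": [0,0,-0.84],"xyz": [0,0,0],"grip": 100},
    {"rot": [0,0,-0.96],"xyz": [0,0,0],"grip": 100}
  ]
}}

```text
clock: 22.25
tool_pos: [0.4667, -0.0075, 0.0907]
eef_rot: [0.265, 0.964, -0.001, 0.0]
contact_force: [0.3, 0.3, -1.2]
opening: 0.751
finger_force: 25.0
```

Run:
```python
from h import *
s=r.get_state(); print(s['q'],s['tool_pos'],s['opening']); go([.468,-.0065,.052],tool(np.pi))
```

```text
[ 0.0468  0.7667 -0.2107  2.1533  0.5716  0.2745  0.3739] [ 0.4667 -0.0075  0.0907] 0.750555827349075
xyz [-0.0006  0.0016  0.0387] rot [-0.0014  0.0008 -0.5365]
```

Emit:
{"name": "carry_out", "arguments": {
  "plan": [
    {"rot": [0,0,-0.12],"xyz": [0,0,0],"grip": 100},
    {"rot": [0,0,-0.24],"xyz": [0,0,0.004],"grip": 100},
    {"rot": [0,0,-0.36],"xyz": [0,0,0.01],"grip": 100},
    {"rot": [0,0,-0.46],"xyz": [0,0,0.02],"grip": 100},
    {"rot": [-0.001,0,-0.53],"xyz": [0,0,0.03],"grip": 100},
    {"rot": [-0.001,0,-0.5365],"xyz": [0,0,0.038],"grip": 100},
    {"rot": [-0.001,0,-0.5365],"xyz": [0,0,0.043],"grip": 100},
    {"rot": [-0.001,0,-0.5365],"xyz": [0,0,0.043],"grip": 100}
  ]
}}

```text
clock: 22.92
tool_pos: [0.4664, -0.0073, 0.0469]
eef_rot: [0.003, 1.0, -0.0, -0.0]
contact_force: [0.3, -0.0, -0.3]
opening: 0.748
finger_force: 25.0
```

Emit:
{"name": "carry_out", "arguments": {
  "plan": [
    {"rot": [0,0,0],"xyz": [0,0,0.0007],"grip": 100},
    {"rot": [0,0,0],"xyz": [0,0,0.0014],"grip": 100},
    {"rot": [0,0,0],"xyz": [0,0,0.0014],"grip": 100},
    {"rot": [0,0,0],"xyz": [0,0,0.0014],"grip": 100}
  ]
}}

```text
clock: 23.25
tool_pos: [0.4671, -0.0071, 0.0465]
eef_rot: [0.003, 1.0, 0.0, 0.001]
contact_force: [-0.1, 0.8, -1.1]
opening: 0.746
finger_force: 25.0
```

Emit:
{"name": "carry_out", "arguments": {
  "plan": [
    {"rot": [0,0,0],"xyz": [0,0,0.0006],"grip": 100},
    {"rot": [0,0,0],"xyz": [0,0,0.001],"grip": 100},
    {"rot": [0,0,0],"xyz": [0,0,0.001],"grip": 100}
  ]
}}

```text
clock: 23.5
tool_pos: [0.4672, -0.0071, 0.0462]
eef_rot: [0.003, 1.0, 0.0, 0.001]
contact_force: [-0.3, 0.7, 10.9]
opening: 0.749
finger_force: 25.0
```

Run:
```python
from h import *
s=r.get_state(); print(s['tool_pos'],s['contact_force'],s['q'])
t=tool(np.pi,np.radians(30)); g=np.array([.467+.010,-.007,.064]); go(g+t.apply([0,0,.019]),t); print(t.apply([0,0,1]))
```

```text
[ 0.4672 -0.0071  0.0462] [-0.3467  0.703  10.9142] [ 0.0306  0.859  -0.1851  2.1679  0.8628  0.1843  0.6197]
xyz [-0.0003  0.0001 -0.0013] rot [ 0.0019  0.5261 -0.0058]
[-0.5    0.    -0.866]
```

Emit:
{"name": "carry_out", "arguments": {
  "plan": [
    {"rot": [0,0,0],"xyz": [0,0,-0.0005],"grip": 60},
    {"rot": [0,0,0],"xyz": [0,0,-0.0005],"grip": 45},
    {"rot": [0,0,0],"xyz": [0,0,-0.0005],"grip": 30},
    {"rot": [0,0,0],"xyz": [0,0,-0.0005],"grip": 0},
    {"rot": [0,0,0],"xyz": [0,0,-0.0005],"grip": 0},
    {"rot": [0,0,0],"xyz": [0,0,-0.0005],"grip": 0}
  ]
}}

```text
clock: 24.0
tool_pos: [0.4668, -0.0071, 0.0455]
eef_rot: [0.003, 1.0, 0.0, 0.0]
contact_force: [-0.2, 0.0, 0.5]
opening: 0.999
finger_force: 0.0
```

Emit:
{"name": "carry_out", "arguments": {
  "plan": [
    {"rot": [0,0.06,0],"xyz": [0,0,-0.0005],"grip": 0},
    {"rot": [0,0.15,0],"xyz": [0,0,-0.0005],"grip": 0},
    {"rot": [0,0.25,0],"xyz": [0,0,-0.0005],"grip": 0},
    {"rot": [0,0.35,0],"xyz": [0,0,-0.0005],"grip": 0},
    {"rot": [0.001,0.45,-0.004],"xyz": [0,0,-0.0005],"grip": 0},
    {"rot": [0.002,0.526,-0.006],"xyz": [0,0,-0.0005],"grip": 0},
    {"rot": [0.002,0.526,-0.006],"xyz": [0,0,-0.0005],"grip": 0},
    {"rot": [0.002,0.526,-0.006],"xyz": [0,0,-0.0005],"grip": 0}
  ]
}}

```text
clock: 24.67
tool_pos: [0.4668, -0.007, 0.0452]
eef_rot: [0.0, 0.966, 0.0, -0.259]
contact_force: [-0.7, 0.3, -0.0]
opening: 1.0
finger_force: 0.0
```

Run:
```python
from h import *
s=r.get_state(); print(s['tool_pos'],s['contact_force'],s['q'],s['opening'])
t=tool(np.pi,np.radians(30)); g=np.array([.467+.010,-.007,.064]); go(g+t.apply([0,0,.019]),t)
```

```text
[ 0.4668 -0.007   0.0452] [-0.6798  0.3129 -0.04  ] [ 0.2471  1.0876 -0.5816  1.6581  0.465   1.0973  1.0343] 1.0003477843515693
xyz [ 0.0006 -0.     -0.0024] rot [ 0.0005 -0.0008 -0.0001]
```

Emit:
{"name": "carry_out", "arguments": {
  "plan": [
    {"rot": [0,0,0],"xyz": [0,0,0],"grip": 30},
    {"rot": [0,0,0],"xyz": [0,0,0],"grip": 50},
    {"rot": [0,0,0],"xyz": [0,0,0],"grip": 70},
    {"rot": [0,0,0],"xyz": [0,0,0],"grip": 100},
    {"rot": [0,0,0],"xyz": [0,0,0],"grip": 100}
  ],
  "squeeze": 25
}}

```text
clock: 25.08
tool_pos: [0.4665, -0.0072, 0.0468]
eef_rot: [-0.0, 0.966, -0.0, -0.26]
contact_force: [0.4, 0.3, 3.2]
opening: 0.746
finger_force: 24.9
```

Run:
```python
from h import *
s=r.get_state(); print(s['tool_pos'],s['opening'])
K,D,_=cam('wrist'); tr=R.from_euler('z',.203).as_matrix(); t0=np.array([.4994,-.2607,0])
def ana(n,c):
    im=cv2.imread(n); h=cv2.cvtColor(im,cv2.COLOR_BGR2HSV); m=cv2.inRange(h,(7,140,90),(16,255,255))
    w=None; ys,xs=np.nonzero(m); w=(p2w(c,np.c_[xs,ys],.015)-t0)@tr
    for nm,yc in(('A',.035),('B',-.038)):
        k=(abs(w[:,1]-yc)<.03)&(abs(w[:,0])<.07); v=w[k]
        # per-row extents along x, in y bins
        lo=[];hi=[];yy=[]
        for y in np.arange(yc-.02,yc+.021,.004):
            b=v[abs(v[:,1]-y)<.002]
            if len(b)>20: lo.append(b[:,0].min());hi.append(b[:,0].max());yy.append(y)
        print(n,nm,'y',np.percentile(v[:,1],[1,99]),'lo',np.array(lo)*1e3,'hi',np.array(hi)*1e3)
ana('pics/w7.png',(K,D,np.load('w7T.npy'))); ana('pics/top4.png',cam('top')); ana('pics/w1.png',(K,D,np.load('w1T.npy')))
```

```text
[ 0.4665 -0.0072  0.0468] 0.7457049992457996
pics/w7.png A y [0.009  0.0564] lo [-63.7641 -63.5436 -63.3053 -63.5618 -63.8192 -63.1036 -63.3612 -63.6196
 -61.6924 -62.9441] hi [62.8776 62.7434 62.075  62.2757 62.1425 62.2111 45.5061 58.7858 60.1359
 45.6922]
pics/w7.png B y [-0.0636 -0.0104] lo [-63.8182 -64.3044 -63.8406 -64.3281 -62.6534 -63.8652 -63.1523 -63.4029
 -63.1927] hi [46.3858 54.3887 59.6696 46.1191 46.3203 46.1657 46.2132 46.2616 62.1089]
pics/top4.png A y [0.0115 0.056 ] lo [-61.2851 -58.1986 -57.0423 -58.9722 -60.3229 -59.7458 -61.0958 -60.5195
 -35.6188] hi [41.208  41.7812 42.9269 57.0287 42.0595 42.6316 43.2034 55.2683 42.3358]
pics/top4.png B y [-0.0636 -0.0163] lo [-61.3366 -58.2284 -57.0585 -56.474  -60.9321 -60.3479 -37.2195 -60.5318] hi [44.4039 55.9951 43.5348 57.7263 55.6911 43.2436 44.397  58.5715]
pics/w1.png A y [0.0117 0.0599] lo [-62.3142 -62.8095 -62.9746 -62.0048 -62.4999 -61.5324 -63.3255 -62.6877
 -59.9341 -62.217  -62.5471] hi [61.4116 62.1677 60.6362 60.1714 62.1494 62.7497 62.287  61.5167 61.3627
 62.1183 62.5657]
pics/w1.png B y [-0.0674 -0.009 ] lo [-63.7191] hi [61.7194]
```

Emit:
{"name": "carry_out", "arguments": {
  "plan": [
    {"rot": [0,0,0],"xyz": [0.004,0,-0.007],"grip": 100},
    {"rot": [0,0,0],"xyz": [0.013,0,-0.022],"grip": 100},
    {"rot": [0,0,0],"xyz": [0.023,0,-0.04],"grip": 100},
    {"rot": [0,0,0],"xyz": [0.034,0,-0.06],"grip": 100},
    {"rot": [0,0,0],"xyz": [0.045,0,-0.08],"grip": 100},
    {"rot": [0,0,0],"xyz": [0.057,0,-0.1],"grip": 100},
    {"rot": [0,0,0],"xyz": [0.068,0,-0.118],"grip": 100},
    {"rot": [0,0,0],"xyz": [0.075,0,-0.13],"grip": 100}
  ]
}}

```text
clock: 25.75
tool_pos: [0.4676, -0.0068, 0.1985]
eef_rot: [-0.0, 0.966, 0.0, -0.258]
contact_force: [0.1, 0.1, -1.2]
opening: 0.746
finger_force: 24.9
```

Run:
```python
from h import *
s=r.get_state(); print(s['tool_pos'],s['opening'],s['q'])
K,D,_=cam('wrist'); tr=R.from_euler('z',.203).as_matrix(); t0=np.array([.4994,-.2607,0])
for n,c in(('pics/w7.png',(K,D,np.load('w7T.npy'))),('pics/top4.png',cam('top')),('pics/w1.png',(K,D,np.load('w1T.npy')))):
    im=cv2.imread(n); h=cv2.cvtColor(im,cv2.COLOR_BGR2HSV); m=cv2.inRange(h,(8,165,110),(14,255,255))
    nn,l,st,ce=cv2.connectedComponentsWithStats(m)
    for i in range(1,nn):
        if st[i][4]<150: continue
        ys,xs=np.nonzero(l==i); w=(p2w(c,np.c_[xs,ys],.015)-t0)@tr
        if abs(w[:,:2].mean(0)).max()<.07:
            b=[w[abs(w[:,1]-y)<.0025,0] for y in np.arange(w[:,1].min()+.004,w[:,1].max()-.003,.005)]
            print(n,w[:,1].min(),w[:,1].max(),[(round(1e3*q.min(),1),round(1e3*q.max(),1)) for q in b if len(q)])
```

```text
[ 0.4676 -0.0068  0.1985] 0.7458882782198739 [ 0.2838  0.8688 -0.6563  1.6096  0.3411  1.3391  1.0903]
pics/w7.png -0.06310312371483154 -0.017245088554680793 [(np.float64(-37.7), np.float64(46.0)), (np.float64(-37.7), np.float64(46.0)), (np.float64(-37.7), np.float64(46.1)), (np.float64(-37.2), np.float64(45.9)), (np.float64(41.1), np.float64(46.0)), (np.float64(42.2), np.float64(46.0)), (np.float64(43.2), np.float64(45.7)), (np.float64(44.2), np.float64(46.0))]
pics/w7.png 0.011513780563889797 0.05678630737681336 [(np.float64(-39.0), np.float64(44.4)), (np.float64(-39.2), np.float64(44.5)), (np.float64(-39.2), np.float64(44.6)), (np.float64(-39.2), np.float64(44.8)), (np.float64(-39.2), np.float64(44.9)), (np.float64(40.2), np.float64(45.1)), (np.float64(41.2), np.float64(45.4)), (np.float64(43.3), np.float64(45.2))]
pics/top4.png -0.06349368986397495 -0.02886569095871406 [(np.float64(-35.4), np.float64(41.8)), (np.float64(-36.8), np.float64(42.4)), (np.float64(-35.6), np.float64(43.5)), (np.float64(-35.1), np.float64(42.1)), (np.float64(-33.9), np.float64(43.2)), (np.float64(-35.3), np.float64(41.2))]
pics/top4.png 0.012033186333578657 0.04920487426509535 [(np.float64(-37.5), np.float64(41.8)), (np.float64(-38.3), np.float64(42.4)), (np.float64(-37.7), np.float64(42.9)), (np.float64(-36.5), np.float64(41.5)), (np.float64(-36.0), np.float64(40.6)), (np.float64(-36.8), np.float64(41.8)), (np.float64(-36.2), np.float64(39.8))]
pics/w1.png 0.011962682769386942 0.05785302456806651 [(np.float64(-38.8), np.float64(44.5)), (np.float64(-38.0), np.float64(44.4)), (np.float64(-38.7), np.float64(44.9)), (np.float64(-37.7), np.float64(44.5)), (np.float64(-38.4), np.float64(44.9)), (np.float64(-38.5), np.float64(44.6)), (np.float64(-38.1), np.float64(45.0)), (np.float64(-38.3), np.float64(44.6))]
```

```bash
cat >> h.py <<'E'
T2=tool(np.pi,np.radians(30)); O2=R.from_matrix(np.array([[0,0,-1],[0,-1,0],[-1,0,0]]).T)
def fin(dz,tilt=-60,x=.0035,y=-.002):
    t=tool(.203,np.radians(tilt)); g=np.array([.4994,-.2607,0])+R.from_euler('z',.203).apply([x+.0213,y,.046+dz]); return g+t.apply([0,0,.019]),t
E
python3 - <<'E'
from h import *
O2=R.from_matrix(np.array([[0,0,-1],[0,-1,0],[-1,0,0]]).T)  # columns x,y,z of object in world
print(O2.as_matrix(), np.linalg.det(O2.as_matrix()))
p,t=fin(.09); print('final obj (tray frame)\n',(R.from_euler('z',-.203)*t*T2.inv()*O2).as_matrix()); print(p)
go(p,t); s=r.get_state(); v=(R.from_quat(s['eef_rot']).inv()*t).as_rotvec(); m=np.linalg.norm(v); print(v,m, v/m*(m-2*np.pi))
E
```

```text
[[ 0.  0. -1.]
 [ 0. -1. -0.]
 [-1.  0.  0.]] 0.9999999999999993
final obj (tray frame)
 [[-1.  0.  0.]
 [ 0.  1.  0.]
 [ 0.  0. -1.]]
[ 0.508  -0.261   0.1265]
xyz [-0.0707 -0.2542  0.0422] rot [ 0.7759 -0.2152  2.8887]
[ 0.7759 -0.2152  2.8887] 2.998801652553626 [-0.8498  0.2357 -3.1638]
```

Emit:
{"name": "carry_out", "arguments": {
  "plan": [
    {"rot": [0.03,-0.008,0.111],"xyz": [0,0,0],"grip": 100},
    {"rot": [0.06,-0.0165,0.222],"xyz": [0,0,0],"grip": 100},
    {"rot": [0.0895,-0.025,0.333],"xyz": [0,0,0],"grip": 100},
    {"rot": [0.119,-0.033,0.444],"xyz": [0,0,0],"grip": 100},
    {"rot": [0.149,-0.041,0.555],"xyz": [0,0,0],"grip": 100},
    {"rot": [0.179,-0.05,0.667],"xyz": [0,0,0],"grip": 100},
    {"rot": [0.209,-0.058,0.778],"xyz": [0,0,0],"grip": 100},
    {"rot": [0.239,-0.066,0.889],"xyz": [0,0,0],"grip": 100}
  ]
}}

```text
clock: 26.42
tool_pos: [0.467, -0.0067, 0.1965]
eef_rot: [0.386, 0.872, -0.224, -0.201]
contact_force: [0.3, -1.0, -1.1]
opening: 0.753
finger_force: 24.9
```

Emit:
{"name": "carry_out", "arguments": {
  "plan": [
    {"rot": [0.03,-0.008,0.111],"xyz": [0,0,0],"grip": 100},
    {"rot": [0.06,-0.0165,0.222],"xyz": [0,0,0],"grip": 100},
    {"rot": [0.0895,-0.025,0.333],"xyz": [0,0,0],"grip": 100},
    {"rot": [0.119,-0.033,0.444],"xyz": [0,0,0],"grip": 100},
    {"rot": [0.149,-0.041,0.555],"xyz": [0,0,0],"grip": 100},
    {"rot": [0.179,-0.05,0.667],"xyz": [0,0,0],"grip": 100},
    {"rot": [0.209,-0.058,0.778],"xyz": [0,0,0],"grip": 100},
    {"rot": [0.239,-0.066,0.889],"xyz": [0,0,0],"grip": 100}
  ]
}}

```text
clock: 27.08
tool_pos: [0.4671, -0.0063, 0.1961]
eef_rot: [0.689, 0.596, -0.399, -0.101]
contact_force: [-0.2, -0.7, -1.4]
opening: 0.749
finger_force: 24.9
```

Run:
```python
from h import *
s=r.get_state(); print(s['tool_pos'],s['opening'],s['q']); p,t=fin(.12); go(s['tool_pos'],t);print(p)
```

```text
[ 0.4671 -0.0063  0.1961] 0.7487964625787026 [-0.2262  0.9632  0.0203  1.451   0.1761  1.5585 -0.4318]
xyz [0. 0. 0.] rot [ 0.2952 -0.0802  1.1072]
[ 0.508  -0.261   0.1565]
```

Emit:
{"name": "carry_out", "arguments": {
  "plan": [
    {"rot": [0.03,-0.008,0.111],"xyz": [0,0,0],"grip": 100},
    {"rot": [0.06,-0.0165,0.222],"xyz": [0,0,0],"grip": 100},
    {"rot": [0.0895,-0.025,0.333],"xyz": [0,0,0],"grip": 100},
    {"rot": [0.119,-0.033,0.444],"xyz": [0,0,0],"grip": 100},
    {"rot": [0.149,-0.041,0.555],"xyz": [0,0,0],"grip": 100},
    {"rot": [0.179,-0.05,0.667],"xyz": [0,0,0],"grip": 100},
    {"rot": [0.209,-0.058,0.778],"xyz": [0,0,0],"grip": 100},
    {"rot": [0.239,-0.066,0.889],"xyz": [0,0,0],"grip": 100}
  ]
}}

```text
clock: 27.75
tool_pos: [0.4672, -0.0064, 0.1958]
eef_rot: [0.848, 0.195, -0.492, 0.02]
contact_force: [0.1, 0.1, -0.8]
opening: 0.749
finger_force: 24.9
```

Run:
```python
from h import *
s=r.get_state(); print(s['tool_pos'],s['opening'],s['q']); p,t=fin(.10); go(p,t);print(p)
```

```text
[ 0.4672 -0.0064  0.1958] 0.7492965696830707 [-0.2967  1.1114  0.326   1.2971 -0.0515  1.7737 -1.0855]
xyz [-0.0116  0.2587  0.0545] rot [ 0.0569 -0.0133  0.2182]
[ 0.508  -0.261   0.1365]
```

Emit:
{"name": "carry_out", "arguments": {
  "plan": [
    {"rot": [0.007,-0.002,0.027],"xyz": [-0.001,0.02,0.003],"grip": 100},
    {"rot": [0.014,-0.004,0.054],"xyz": [-0.002,0.055,0.01],"grip": 100},
    {"rot": [0.021,-0.005,0.082],"xyz": [-0.004,0.092,0.018],"grip": 100},
    {"rot": [0.028,-0.007,0.11],"xyz": [-0.006,0.13,0.026],"grip": 100},
    {"rot": [0.036,-0.008,0.136],"xyz": [-0.008,0.168,0.034],"grip": 100},
    {"rot": [0.043,-0.01,0.164],"xyz": [-0.009,0.205,0.042],"grip": 100},
    {"rot": [0.05,-0.012,0.2],"xyz": [-0.011,0.24,0.05],"grip": 100},
    {"rot": [0.057,-0.013,0.218],"xyz": [-0.0116,0.2587,0.0545],"grip": 100}
  ]
}}

```text
clock: 28.42
tool_pos: [0.5074, -0.2657, 0.1353]
eef_rot: [0.861, 0.087, -0.498, 0.05]
contact_force: [0.1, 0.4, -0.8]
opening: 0.745
finger_force: 24.9
```

Emit:
{"name": "carry_out", "arguments": {
  "plan": [
    {"rot": [0,0,0],"xyz": [0,0,0],"grip": 100},
    {"rot": [0,0,0],"xyz": [0,0,0],"grip": 100},
    {"rot": [0,0,0],"xyz": [0,0,0],"grip": 100},
    {"rot": [0,0,0],"xyz": [0,0,0],"grip": 100}
  ]
}}

```text
clock: 28.75
tool_pos: [0.5095, -0.2595, 0.1363]
eef_rot: [0.862, 0.091, -0.497, 0.05]
contact_force: [0.5, -0.4, -1.3]
opening: 0.746
finger_force: 24.9
```

Run:
```python
from h import *
s=r.get_state(); print(s['tool_pos'],s['opening'],s['q']); p,t=fin(.10); go(p,t); p,t=fin(.03); go(p,t)
```

```text
[ 0.5095 -0.2595  0.1363] 0.7462933453344155 [ 0.0452  1.315   0.4442  0.9776  0.0788  1.8164 -0.9915]
xyz [-0.0011  0.0011  0.0014] rot [ 0.0022 -0.0019  0.0069]
xyz [0.0595 0.0014 0.0365] rot [ 0.0022 -0.0019  0.0069]
```

Run:
```python
from h import *
s=r.get_state(); im=r.snapshot('wrist'); c=cam('wrist',s); cv2.imwrite('pics/w8.png',im[:,:,::-1])
q=R.from_quat(s['eef_rot']); O=q*T2.inv()*O2; g=s['tool_pos']-q.apply([0,0,.019]); cen=g-O.apply([-.0213,0,-.009])
print(cen,'tray',R.from_euler('z',-.203).apply(cen-[.4994,-.2607,0]),O.as_matrix()[:,2])
B=cen+O.apply([[x,y,-.022] for x,y in((-.042,-.033),(-.042,.033),(.042,.033),(.042,-.033))]); print('pred',w2p(c,B).round(1))
m=cv2.inRange(cv2.cvtColor(im,cv2.COLOR_RGB2HSV),(8,165,90),(14,255,255)); n,l,st,ce=cv2.connectedComponentsWithStats(m)
for i in range(1,n):
    if st[i][4]>80:
        ys,xs=np.nonzero(l==i); k=[np.c_[xs,ys][f(xs*1.,ys*1.)] for f in(lambda x,y:(x+y).argmin(),lambda x,y:(x-y).argmax(),lambda x,y:(x+y).argmax(),lambda x,y:(x-y).argmin())]; print(st[i],[list(map(int,a)) for a in k])
```

```text
[ 0.5047 -0.2605  0.1368] tray [ 0.0052 -0.0009  0.1368] [ 0.0008  0.0052 -1.    ]
pred [[402.7 310.5]
 [234.  310.6]
 [268.  293.8]
 [368.7 293.7]]
[ 182    0  131   99 7812] [[183, 0], [312, 0], [294, 98], [238, 96]]
[ 329    0  132   99 7513] [[329, 0], [458, 3], [399, 97], [345, 97]]
[ 235  281  168   24 3365] [[235, 288], [401, 290], [402, 303], [235, 303]]
```

Run:
```python
from h import *
s=r.get_state(); c=cam('wrist',s)
q=R.from_quat(s['eef_rot']); O=q*T2.inv()*O2; g=s['tool_pos']-q.apply([0,0,.019]); cen=g-O.apply([-.0213,0,-.009])
print(w2p(c,cen+O.apply([[-.042,-.033,-.013],[-.042,.033,-.013],[-.042,.033,.022],[-.042,-.033,.022],[-.042,.024,.022]])))
print((p2w(c,[[238,97],[294,98],[345,97],[399,97]],.015)-[.4994,-.2607,0])@R.from_euler('z',.203).as_matrix())
im=cv2.imread('pics/w8.png'); print(im[230:312:4,242].tolist()); print(im[262:312:3,320].tolist())
```

```text
[[401.3832 286.6837]
 [235.204  286.7919]
 [239.8948 200.694 ]
 [396.6307 200.6222]
 [261.2394 200.6851]]
[[-0.0393  0.0607  0.015 ]
 [-0.0404  0.0179  0.015 ]
 [-0.0385 -0.0211  0.015 ]
 [-0.0378 -0.0622  0.015 ]]
[[163, 217, 239], [162, 216, 237], [155, 209, 235], [155, 207, 233], [152, 205, 231], [150, 200, 229], [150, 203, 229], [147, 199, 226], [149, 200, 227], [144, 195, 224], [146, 195, 223], [144, 193, 224], [145, 195, 224], [146, 196, 225], [134, 185, 225], [71, 131, 227], [72, 130, 227], [73, 133, 227], [67, 127, 225], [71, 70, 77], [87, 85, 86]]
[[91, 109, 69], [88, 108, 69], [94, 113, 74], [94, 111, 72], [92, 110, 72], [93, 110, 70], [78, 100, 93], [40, 73, 134], [37, 72, 132], [71, 129, 226], [70, 130, 228], [73, 132, 229], [75, 133, 229], [73, 131, 229], [69, 122, 211], [71, 69, 69], [89, 88, 89]]
```

Emit:
{"name": "carry_out", "arguments": {
  "plan": [
    {"rot": [0.002,-0.002,0.007],"xyz": [0.007,0.001,0.004],"grip": 100},
    {"rot": [0.002,-0.002,0.007],"xyz": [0.018,0.001,0.011],"grip": 100},
    {"rot": [0.002,-0.002,0.007],"xyz": [0.03,0.001,0.018],"grip": 100},
    {"rot": [0.002,-0.002,0.007],"xyz": [0.042,0.001,0.026],"grip": 100},
    {"rot": [0.002,-0.002,0.007],"xyz": [0.053,0.001,0.033],"grip": 100},
    {"rot": [0.002,-0.002,0.007],"xyz": [0.059,0.001,0.0365],"grip": 100},
    {"rot": [0.002,-0.002,0.007],"xyz": [0.059,0.001,0.0365],"grip": 100},
    {"rot": [0.002,-0.002,0.007],"xyz": [0.059,0.001,0.0365],"grip": 100}
  ]
}}

```text
clock: 29.47
tool_pos: [0.5066, -0.2628, 0.0664]
eef_rot: [0.861, 0.086, -0.499, 0.051]
contact_force: [0.4, -0.1, -1.9]
opening: 0.746
finger_force: 24.9
```

Run:
```python
from h import *
s=r.get_state(); print(s['tool_pos'],s['contact_force'],s['q'])
q=R.from_quat(s['eef_rot']); O=q*T2.inv()*O2; g=s['tool_pos']-q.apply([0,0,.019]); cen=g-O.apply([-.0213,0,-.009])
Z=R.from_euler('z',-.203); print(Z.apply(cen-[.4994,-.2607,0]),(Z*O).as_matrix())
go(*fin(.003)); go(*fin(0))
```

```text
[ 0.5066 -0.2628  0.0664] [ 0.3994 -0.0893 -1.9187] [ 0.0573  1.4122  0.433   0.9446  0.0524  1.7636 -1.0305]
[ 0.0017 -0.0035  0.067 ] [[-1.      0.002  -0.0027]
 [ 0.002   1.     -0.0021]
 [ 0.0027 -0.0021 -1.    ]]
xyz [ 0.0242 -0.0016  0.0119] rot [-0.0007  0.0027 -0.0028]
xyz [ 0.0268 -0.0016  0.0134] rot [-0.0007  0.0027 -0.0028]
```

Emit:
{"name": "carry_out", "arguments": {
  "plan": [
    {"rot": [0,0.001,0],"xyz": [0.004,-0.0005,0.002],"grip": 100},
    {"rot": [0,0.001,0],"xyz": [0.009,-0.001,0.0045],"grip": 100},
    {"rot": [0,0.001,0],"xyz": [0.014,-0.001,0.007],"grip": 100},
    {"rot": [0,0.001,0],"xyz": [0.019,-0.001,0.0095],"grip": 100},
    {"rot": [0,0.001,0],"xyz": [0.023,-0.001,0.0115],"grip": 100},
    {"rot": [0,0.001,0],"xyz": [0.023,-0.001,0.0115],"grip": 100},
    {"rot": [0,0.001,0],"xyz": [0.023,-0.001,0.0115],"grip": 100},
    {"rot": [0,0.001,0],"xyz": [0.023,-0.001,0.0115],"grip": 100}
  ]
}}

```text
clock: 30.13
tool_pos: [0.5082, -0.2616, 0.0414]
eef_rot: [0.862, 0.086, -0.498, 0.051]
contact_force: [-0.4, -0.7, -1.2]
opening: 0.746
finger_force: 24.9
```

```bash
cat > st.py <<'E'
from h import *
s=r.get_state(); print(s['tool_pos'],s['contact_force'],s['q'])
q=R.from_quat(s['eef_rot']); O=q*T2.inv()*O2; g=s['tool_pos']-q.apply([0,0,.019]); cen=g-O.apply([-.0213,0,-.009])
Z=R.from_euler('z',-.203); print(Z.apply(cen-[.4994,-.2607,0]),(Z*O).as_rotvec())
go(*fin(0))
E
python3 st.py
```

```text
[ 0.5082 -0.2616  0.0414] [-0.4187 -0.6849 -1.2483] [ 0.0602  1.4491  0.4274  0.9189  0.042   1.753  -1.0435]
[ 0.0036 -0.0027  0.0419] [-0.0031 -3.1411  0.0041]
xyz [ 0.0042 -0.0007  0.0025] rot [-0.0004  0.0005 -0.0032]
```

Centred (x 3.6 mm, y −2.7 mm), 4.9 mm to go. Creep down.

Emit:
{"name": "carry_out", "arguments": {
  "plan": [
    {"rot": [0,0,0],"xyz": [0.0012,0,0.0007],"grip": 100},
    {"rot": [0,0,0],"xyz": [0.0024,-0.0003,0.0014],"grip": 100},
    {"rot": [0,0,0],"xyz": [0.0033,-0.0005,0.0019],"grip": 100},
    {"rot": [0,0,0],"xyz": [0.0033,-0.0005,0.0019],"grip": 100},
    {"rot": [0,0,0],"xyz": [0.0033,-0.0005,0.0019],"grip": 100}
  ]
}}

```text
clock: 30.55
tool_pos: [0.508, -0.2609, 0.0374]
eef_rot: [0.862, 0.086, -0.498, 0.051]
contact_force: [-0.4, -0.5, -1.0]
opening: 0.75
finger_force: 24.9
```

Emit:
{"name": "carry_out", "arguments": {
  "plan": [
    {"rot": [0,0,0],"xyz": [0.0005,0,0.0003],"grip": 100},
    {"rot": [0,0,0],"xyz": [0.0008,0,0.0005],"grip": 100},
    {"rot": [0,0,0],"xyz": [0.0008,0,0.0005],"grip": 100}
  ]
}}

```text
clock: 30.8
tool_pos: [0.5081, -0.2611, 0.0371]
eef_rot: [0.861, 0.086, -0.498, 0.051]
contact_force: [0.9, 0.2, 2.2]
opening: 0.746
finger_force: 24.9
```

```bash
python3 st.py
```

```text
[ 0.5081 -0.2611  0.0371] [0.8962 0.2462 2.2126] [ 0.0602  1.4554  0.4264  0.9157  0.0402  1.751  -1.0461]
[ 0.0036 -0.0021  0.0376] [-0.0033 -3.1407  0.004 ]
xyz [ 0.0005 -0.0001  0.0004] rot [-0.0005  0.0009 -0.0033]
```

Emit:
{"name": "carry_out", "arguments": {
  "plan": [
    {"rot": [0,0,0],"xyz": [0.0005,0,0.0003],"grip": 100},
    {"rot": [0,0,0],"xyz": [0.0006,0,0.0004],"grip": 100},
    {"rot": [0,0,0],"xyz": [0.0006,0,0.0004],"grip": 100}
  ]
}}

```text
clock: 31.05
tool_pos: [0.5081, -0.2611, 0.037]
eef_rot: [0.861, 0.086, -0.498, 0.051]
contact_force: [1.8, 0.6, 6.6]
opening: 0.748
finger_force: 24.9
```

Emit:
{"name": "carry_out", "arguments": {
  "plan": [
    {"rot": [0,0,0],"xyz": [0,0,0],"grip": 60},
    {"rot": [0,0,0],"xyz": [0,0,0],"grip": 50},
    {"rot": [0,0,0],"xyz": [0,0,0],"grip": 40},
    {"rot": [0,0,0],"xyz": [0,0,0],"grip": 36},
    {"rot": [0,0,0],"xyz": [0,0,0],"grip": 36},
    {"rot": [0,0,0],"xyz": [0,0,0],"grip": 36}
  ]
}}

```text
clock: 31.55
tool_pos: [0.5079, -0.2611, 0.0356]
eef_rot: [0.862, 0.086, -0.498, 0.051]
contact_force: [-0.3, -0.1, -0.1]
opening: 0.862
finger_force: 0.0
```

```bash
python3 st.py; python3 -c "
from h import *
s=r.get_state();print(s['opening'],s['moment'])"
```

```text
[ 0.5079 -0.2611  0.0356] [-0.2935 -0.1163 -0.0803] [ 0.0605  1.4571  0.4259  0.9154  0.0397  1.7494 -1.0465]
[ 0.0034 -0.0021  0.0362] [-0.0033 -3.141   0.0035]
xyz [-0.0007 -0.0001 -0.0005] rot [-0.0007  0.0006 -0.003 ]
0.8620402954828946 [ 0.1637 -0.8066  0.0021]
```

Released without side force. Retreat along the tool axis, slowly at first.

Emit:
{"name": "carry_out", "arguments": {
  "plan": [
    {"rot": [0,0,0],"xyz": [-0.001,0,-0.004],"grip": 36},
    {"rot": [0,0,0],"xyz": [-0.003,0,-0.012],"grip": 36},
    {"rot": [0,0,0],"xyz": [-0.006,0,-0.022],"grip": 36},
    {"rot": [0,0,0],"xyz": [-0.009,0,-0.034],"grip": 36},
    {"rot": [0,0,0],"xyz": [-0.012,0,-0.046],"grip": 36},
    {"rot": [0,0,0],"xyz": [-0.018,0,-0.056],"grip": 36},
    {"rot": [0,0,0],"xyz": [-0.03,0,-0.066],"grip": 36},
    {"rot": [0,0,0],"xyz": [-0.045,0,-0.07],"grip": 36}
  ]
}}

```text
clock: 32.22
tool_pos: [0.5464, -0.253, 0.1104]
eef_rot: [0.862, 0.087, -0.497, 0.052]
contact_force: [0.2, -0.8, -0.7]
opening: 0.863
finger_force: 0.0
```

Emit:
{"name": "carry_out", "arguments": {
  "plan": [
    {"rot": [0,0,0],"xyz": [-0.03,0,0],"grip": 36},
    {"rot": [0,0.05,0],"xyz": [-0.06,0,0],"grip": 36},
    {"rot": [0,0.1,0],"xyz": [-0.09,0,0],"grip": 36},
    {"rot": [0,0.2,0],"xyz": [-0.11,0,0],"grip": 36},
    {"rot": [0,0.3,0],"xyz": [-0.12,0,0],"grip": 36},
    {"rot": [0,0.3,0],"xyz": [-0.12,0,0],"grip": 36},
    {"rot": [0,0.3,0],"xyz": [-0.12,0,0],"grip": 36},
    {"rot": [0,0.3,0],"xyz": [-0.12,0,0],"grip": 36}
  ]
}}

```text
clock: 32.88
tool_pos: [0.4871, -0.2643, 0.2136]
eef_rot: [0.926, 0.094, -0.363, 0.037]
contact_force: [1.3, 0.3, -0.1]
opening: 0.854
finger_force: 0.0
```

Run:
```python
from h import *
s=r.get_state(); im=r.snapshot('wrist'); c=cam('wrist',s); cv2.imwrite('pics/w9.png',im[:,:,::-1]); print(s['tool_pos'],c[2][:3,3])
Zt=R.from_euler('z',.203); t0=np.array([.4994,-.2607,0])
for nm,x,y in(('C',.0035,-.0018),):
    print(w2p(c,t0+Zt.apply([[x+a,y+b,.059] for a,b in((.042,.033),(.042,-.033),(-.042,-.033),(-.042,.033))])).round(1))
m=cv2.inRange(cv2.cvtColor(im,cv2.COLOR_RGB2HSV),(8,165,90),(14,255,255)); n,l,st,ce=cv2.connectedComponentsWithStats(m)
for i in range(1,n):
    if st[i][4]>150:
        ys,xs=np.nonzero(l==i); w=(p2w(c,np.c_[xs,ys],.059)-t0)@Zt.as_matrix(); rc=cv2.minAreaRect((w[:,:2]*1000).astype(np.float32)); print(st[i],rc)
```

```text
[ 0.4871 -0.2643  0.2136] [ 0.6397 -0.233   0.2686]
[[265.4 -18.2]
 [372.9 -18.3]
 [358.2  90.5]
 [280.   90.6]]
[  240     0   157    91 10859] ((-1.5600395202636719, -0.9493904113769531), (101.66328430175781, 72.76191711425781), 89.91779327392578)
```

Run:
```python
from h import *
go([.48,-.265,.27],tool(.203))
```

```text
xyz [-0.0444 -0.0004 -0.0371] rot [ 0.0002  0.7489 -0.0006]
```

Emit:
{"name": "carry_out", "arguments": {
  "plan": [
    {"rot": [0,0.1,0],"xyz": [-0.015,0,-0.012],"grip": 36},
    {"rot": [0,0.2,0],"xyz": [-0.03,0,-0.024],"grip": 36},
    {"rot": [0,0.32,0],"xyz": [-0.044,0,-0.037],"grip": 36},
    {"rot": [0,0.44,0],"xyz": [-0.044,0,-0.037],"grip": 36},
    {"rot": [0,0.56,0],"xyz": [-0.044,0,-0.037],"grip": 36},
    {"rot": [0,0.68,0],"xyz": [-0.044,0,-0.037],"grip": 36},
    {"rot": [0,0.749,0],"xyz": [-0.044,0,-0.037],"grip": 36},
    {"rot": [0,0.749,0],"xyz": [-0.044,0,-0.037],"grip": 36}
  ]
}}

```text
clock: 33.6
tool_pos: [0.4765, -0.2675, 0.2703]
eef_rot: [0.995, 0.098, -0.0, 0.0]
contact_force: [-2.1, 0.3, -0.1]
opening: 0.859
finger_force: 0.0
```

Emit:
{"name": "carry_out", "arguments": {
  "plan": [
    {"rot": [0,0,0],"xyz": [0,0,0],"grip": 36},
    {"rot": [0,0,0],"xyz": [0,0,0],"grip": 36},
    {"rot": [0,0,0],"xyz": [0,0,0],"grip": 36}
  ]
}}

```text
clock: 33.85
tool_pos: [0.4813, -0.2653, 0.2696]
eef_rot: [0.995, 0.102, -0.0, 0.001]
contact_force: [0.5, -0.4, -0.2]
opening: 0.857
finger_force: 0.0
```

Run:
```python
from h import *
s=r.get_state(); im=r.snapshot('wrist'); c=cam('wrist',s); cv2.imwrite('pics/w10.png',im[:,:,::-1]); print(s['tool_pos'])
Zt=R.from_euler('z',.203); t0=np.array([.4994,-.2607,0])
x,y=.0035,-.0018
P=w2p(c,t0+Zt.apply([[x+a,y+b,.059] for a,b in((.042,.033),(.042,-.033),(-.042,-.033),(-.042,.033))])); print(P.round(1))
h=cv2.cvtColor(im,cv2.COLOR_RGB2HSV); m=cv2.inRange(h,(8,165,90),(14,255,255)); n,l,st,ce=cv2.connectedComponentsWithStats(m)
for i in range(1,n):
    if st[i][4]>150: print(st[i])
# scan lines across the predicted top face
u=P.mean(0).astype(int); print(u)
print('cols',''.join('O' if v else '.' for v in m[u[1],u[0]-75:u[0]+75]),u[0]-75)
print('rows',''.join('O' if v else '.' for v in m[max(0,u[1]-75):u[1]+75,u[0]]),max(0,u[1]-75))
print(h[u[1],u[0]-70:u[0]+70:5].tolist())
```

```text
[ 0.4813 -0.2653  0.2696]
[[289.3 114.2]
 [348.8 114.3]
 [346.6 187.4]
 [291.1 187.3]]
[ 270  114   98   75 6537]
[318 150]
cols ............................OOOOOOOOOOOOOOOOOOOOOOOOOOOOOOOOOOOOOOOOOOOOOOOOOOOOOOOOOOOOOOOOOOOOOOOOOOOOOOOOOOOOOOOOOOOOOOO........................... 243
rows ........................................OOOOOOOOOOOOOOOOOOOOOOOOOOOOOOOOOOOOOOOOOOOOOOOOOOOOOOOOOOOOOOOOOOOOOOOOOO.................................... 75
[[16, 102, 219], [11, 144, 94], [15, 112, 141], [20, 89, 231], [19, 94, 100], [11, 180, 156], [10, 182, 158], [11, 182, 157], [11, 186, 155], [11, 184, 223], [11, 184, 223], [11, 182, 223], [11, 183, 223], [11, 186, 222], [11, 181, 224], [11, 182, 224], [11, 184, 222], [11, 184, 223], [11, 183, 223], [11, 184, 223], [10, 187, 220], [10, 182, 157], [11, 191, 155], [10, 181, 156], [19, 94, 158], [20, 89, 229], [18, 97, 190], [9, 145, 65]]
```

Run:
```python
from h import *
s=r.get_state(); c=cam('wrist',s); im=cv2.imread('pics/w10.png')
h=cv2.cvtColor(im,cv2.COLOR_BGR2HSV); Zt=R.from_euler('z',.203); t0=np.array([.4994,-.2607,0])
m=cv2.inRange(h,(8,165,190),(14,255,255)); n,l,st,ce=cv2.connectedComponentsWithStats(m)
i=1+st[1:,4].argmax(); print(st[i])
ys,xs=np.nonzero(l==i)
for z in(.059,): print(cv2.minAreaRect(((p2w(c,np.c_[xs,ys],z)-t0)@Zt.as_matrix())[:,:2].astype(np.float32)*1000))
# left/right column edges at several rows
for y in range(118,186,11): k=xs[ys==y]; print(y,k.min(),k.max())
d=cv2.inRange(h,(8,165,90),(14,255,189)); n,l,st,ce=cv2.connectedComponentsWithStats(d)
for i in range(1,n):
    if st[i][4]>80:
        ys,xs=np.nonzero(l==i); w=(p2w(c,np.c_[xs,ys],.015)-t0)@Zt.as_matrix(); print('dark',st[i],w[:,:2].min(0),w[:,:2].max(0))
```

```text
[ 290  115   60   73 4040]
((3.116199493408203, -2.6970672607421875), (82.86547088623047, 66.39220428466797), 0.08638046681880951)
118 291 349
129 298 341
140 291 348
151 291 348
162 292 348
173 292 347
184 293 346
dark [ 270  114   23   65 1320] [-0.0379  0.0333] [0.044  0.0607]
dark [ 348  114   20   64 1115] [-0.0365 -0.0626] [ 0.0442 -0.0394]
```

```bash
python3 -c "
from plant import r
print(r.finish_job())"
```

```text
the job is handed in; nothing more can be done
None
```

The job is handed in at about 34 s of the 72 s. One saddle lies legs up beside the first, and the last is nested upside down on both, with the three lined up to within about 1.5 mm by the last camera check.

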